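Press a cartridge cap home in the bench locking clamp

TASK

Slide the sample cartridge gently along its channel until it is fully home against the stop under the clamp's jaw. Press the clamp handle down until it snaps over centre and stays locked by itself with the jaw squeezing the cap home (let the clamp do it, never press the cap with the fingers, and do not force the handle once it is locked); then let go of the handle and press the release lever so that the jaw springs open, with the cartridge left in place and the things standing round it undisturbed.

Things in the scene. Friction and masses are not known exactly. Their poses are not given: they have to be found in the camera images.
- clamp: Bench locking clamp, fixed: grey base plate 256 x 60 x 12 mm, steel and aluminium parts. Origin on the bench under the jaw pivot; x along the clamp to the jaws (the handle points to -x), the release lever sticks out to -y, z up. The open jaw reaches x = 78 mm and z = 80 mm; its pad comes down at x = 66 mm.
- channel_stop (a point): Centre of the stop's face (x = 48 mm, z = 29 mm of the clamp) at the inner end of the aluminium channel. Channel floor at z = 20 mm, from the stop to x = 116 mm, 41 mm wide between two guide rails, 8 mm high, that end at x = 104 mm.
- cartridge: Loose white plastic cartridge, 66 x 38 x 10 mm, 0.1 kg, in the channel, 12 to 20 mm short of home. Origin: centre of its underside; axes as the clamp's. Its tail (+x) has an upright end wall 6 mm thick, 38 wide, 18 high. Home when its -x end touches the stop, its origin then 81 mm from the clamp's along the clamp's x. It slides with less than 2 N.
- cartridge_end (a point): Centre of the outer face of the cartridge's end wall, 9 mm above its underside: push here towards the clamp's -x. At x = 114 mm of the clamp when home. More than 25 N from the fingers damages it.
- cartridge_cap: White round cap, 26 mm across, 3.5 mm thick, on the cartridge's inner end (15 mm from its middle). It starts 3 to 4.5 mm too high, slides straight down against about 9 N of friction and stays where it is pressed. The fingers must not press it.
- cap_top (a point): Centre of the cap's top. 16 mm above the cartridge's underside when the cap is home, 19 to 20.5 mm at the start.
- clamp_handle: The clamp's moving handle: a steel bar with a black grip (66 x 24 x 14 mm) reaching about 135 mm back (-x) from its pivot, which is the body's origin (near x = -6 mm, z = 66 mm of the clamp). It rises backward at about 0.6 rad when open and is nearly level when locked.
- handle_grip (a point): Middle of the top of the black grip, 105 mm from the pivot; z 0.117 to 0.139 when open. Going down it also moves 20 mm away from the jaws. It takes up to 10 N, falling to none over centre; then it snaps down some 5 mm by itself to a hard stop (about 10 N/mm) at z 0.073 to 0.092, set by an unknown screw setting. Released too early it springs up. Over 25 N overloads it.
- clamp_pad: Spring-loaded rubber pad of the jaw, 20 mm across, origin at the centre of its underside. Presses on the cap when the clamp is locked.
- release_lever: Release lever at the clamp's -y side: a steel arm with a black thumb pad (30 x 24 x 8 mm). Body origin at its pivot (x = -41, y = -24, z = 37 mm of the clamp); it pivots about the clamp's x.
- lever_pad (a point): Middle of the top of the release lever's thumb pad, at x = -41, y = -64, z = 49 mm of the clamp. Pressed straight down it yields lightly, then takes 5 to 10 N until, 4 to 16 mm down, its nose has lifted the locked handle over centre and the jaw springs open; hard stop at about 22 mm. It springs back. Over 25 N overloads it.
- drop_vial_a: Loose white dropper vial with a white cap, 23 mm across, 57 mm high, standing beside the clamp on its +y side. Bystander; origin at its foot.
- drop_vial_b: Loose white dropper vial with a magenta cap, 23 mm across, 57 mm high, standing beside the clamp on its +y side. Bystander; origin at its foot.
- timer: Loose flat white timer, 58 x 68 x 18 mm, lying on the clamp's -y side. Bystander; origin under its centre.
- dropper_bottle: Loose brown dropper bottle, 33 mm across, 102 mm high, standing behind the clamp. Bystander; origin at its foot.

How it is judged (in metres and radians):
On the way, in this order (a step that is already met when the one before it is completed fails the run):
1. the cartridge is pushed home against the stop (within 1.5 mm) (x of cartridge_end in the frame of clamp below 0.1155 m), for 0.2 s.
2. the clamp is locked by itself: the fingers are off the handle and the pad squeezes the cap of the seated cartridge (over 8 N), the cap being home within 0.8 mm (contact force between clamp_pad and cartridge above 8 N and contact force between the fingers and clamp_handle below 0.3 N and z of cap_top in the frame of cartridge below 0.0168 m and x of cartridge_end in the frame of clamp below 0.1155 m), for 0.3 s.
3. the release lever is pressed down (over 3 mm at its pad) and the jaw lets go, without the fingers on the handle (z of lever_pad in the frame of clamp below 0.046 m and contact force between clamp_pad and cartridge below 0.3 N and contact force between the fingers and clamp_handle below 0.3 N), for 0.02 s.
At the end, for the whole second after the job is handed in: The handle is up (grip higher than 0.108 m) and the pad is off the cap; the cap is home within 0.8 mm; the cartridge lies at rest in the channel within 3 mm of the stop (height (world z) of handle_grip above 0.108 m and contact force between clamp_pad and cartridge below 0.3 N and z of cap_top in the frame of cartridge below 0.0168 m and x of cartridge_end in the frame of clamp below 0.117 m and z of cartridge in the frame of clamp below 0.023 m and linear speed of cartridge below 0.01 m/s); the robot touches nothing.
It fails at once if the fingers push on the cartridge with more than 25 N (contact force between the fingers and cartridge above 25 N).
It fails at once if the fingers press the cap (contact force between the fingers and cartridge_cap above 1 N).
It fails at once if the fingers push on the handle with more than 25 N (contact force between the fingers and clamp_handle above 25 N).
It fails at once if the fingers push on the release lever with more than 25 N (contact force between the fingers and release_lever above 25 N).
It fails at once if a bystander is moved by more than 25 mm or tipped over (distance of any of drop_vial_a, drop_vial_b, timer, dropper_bottle from where it was at the start of the episode above 0.025 m or angle between any of drop_vial_a, drop_vial_b, timer, dropper_bottle's own z axis and vertical above 0.5 rad).
It also fails if it takes over 59 s, if anything falls off the work surface, if the arm or the gripper's body presses on something with over 40 N, if the wrist force passes 120 N, or if a joint passes its speed limit or range.

ROBOT

A 7-joint arm with a two-finger parallel gripper is mounted at the origin on a cart in front of the work surface, level with it; the furniture and walls round the work are solid. World frame = base frame: x ahead of the robot, y to its left, z up, the work surface at z = 0. Lengths are in m, angles in degrees, forces in N, time in s.
With the tool pointing down it reaches from about 0.425 to 0.95 m from the base axis. Payload 4.7 kg.
Tool frame: the origin (TCP) lies between the finger pads; the fingertips stand ahead of it and the grasp point (between the pads) is the TCP (r.tip_reach is the z of the fingertips in the tool frame, in m); z points along the fingers, y is the direction in which the jaws open and shut (so a half turn about z gives the same grasp; the last joint's range is limited). The gripper opens to 85 mm and grips with 20 to 120 N. Pads are 22 mm wide; open, the fingers measure 114 mm over their backs; the gripper's body (76 mm by 85 mm) begins 54 mm behind the grasp point. The pads swing forward as they close: fully open they stand 13 mm farther back than shut.
Start: joints at [74.777, 26.849, -2.785, 87.806, 1.381, 65.374, -4.715], TCP at [0.158, -0.656, 0.25] pointing down, gripper open.
Joint ranges: [-148.3, 148.3], [-19.14, 114.17], [-79.39, 73.82], [5.75, 140.21], [-59.74, 239.74], [12.07, 113.84], [-152.46, 152.46]. Speed limits (degrees/s): [147.25, 147.25, 180, 180, 180, 180, 180].

INTERFACE

Orientations are given as a 3x3 rotation matrix whose columns are the frame's x, y, z axes.
In Python, from bench import r, viewer, nets gives the robot as it stands.
- The arm moves only by the tool send_rows, never from a script. Its arguments are lists of equal length, an entry for each row: "rotation": the turn, a rotation vector about the tool's x, y, z in degrees, a list of three; "travel": the shift along the tool's x, y, z in m, a list of three; "claw": the opening in per cent of the stroke, from 0 (shut) to 100 (fully open). A call has 1 to 8 rows; each row shifts and turns the commanded pose from where the row before left it, along the tool's axes as they then stand; what a row does not reach is not made up. A row lasts 1/8 s, in which the tool goes at most 62.5 mm and 10.7 degrees, less where a joint would pass 70% of its speed; a pose out of reach is approached as far as the arm can. A call is refused whole if a number of a shift passes 0.0625 or a number of a turn 10.7, either way. A call with a gripper value outside its range is refused whole. The fingers move at their own pace and stop on an object; the grip force is fixed at half the most. Time passes only in rows, so rows that do not move let the fingers close. It gives the time, the measured TCP pose, the force and the opening at its end, in the units of the state.
- r.sense(): the state, without advancing time (a new reading comes with each control period).
- viewer.read_camera(name): name is "scene" or "side" or "wrist"; returns a dict with "color" (420x560x3 uint8, red, green, blue), "fx", "fy", "cx", "cy" (pixels), "k1" (the pictures are not rectified: a ray, as slopes to the right and down, at radius r is drawn at 1 + k1 r^2 times it, then the intrinsics apply), "view" (4x4, takes a point from world to camera coordinates). Camera axes: x right, y down, z forward; pixel columns grow to the right and rows downward; lengths in m; the calibration is good to about 2 mm. A picture is of the moment at which its call begins. There is no depth.
- r.job_done(): hands the job in, once; it reports no verdict.
Trained networks look in a picture, given as the dict that the camera call returned (one of the last four; its "shot" number tells which), for a name from the list of things; names that differ only in an ending like _2 or _b are one class to them, and where a whole thing is asked for, a point or a joint stands for the part that bears it (a point fixed in the world has none). Each returns a list of dicts, best first, with "p" (0 to 1); they miss things now and then, are a little off and sometimes report something else, mostly with a low value. They report only what shows in the picture. A call takes as long as a camera call.
- nets.spot_in(picture, target): "box" ([centre column, centre row, width, height] in pixels, round what is visible of it).
The state is a dict: "t": time; "q": joint angles; "joint_vel": joint speeds; "tau": joint torques, N m; "eef_pos": TCP position; "eef_rot": TCP orientation; "ft_force": force on the tool from outside, world axes, zero at the start; "wrist_torque": the same for the moment, N m; "opening": finger opening in m.
Only numpy, scipy, OpenCV 4.12 (cv2) and the standard library are available. Lean on these libraries where they do the work, as an engineer would, in place of code of your own. Each camera call takes 0.05 s, during which the arm holds its last target.

## Working session

There is one attempt and no reset: what is moved stays moved. The work goes in short steps, Python scripts to look and compute and a tool call to move; the robot and the scene stay as the last step left them, time stands still between calls to the robot, and variables do not carry over. Pictures are saved under pics/ and viewed, and the job is handed in when it is done.

Besides the shell and the picture viewer there is one more tool, called after "Request:" as name(argument=value, ...), one argument or row to a line, values as JSON. send_rows: Moves the arm, as the interface text tells. Its arguments: {"type":"object","properties":{"rotation":{"type":"array","items":{"type":"array","items":{"type":"number"}}},"travel":{"type":"array","items":{"type":"array","items":{"type":"number"}}},"claw":{"type":"array","items":{"type":"number"}}},"required":["rotation","travel","claw"]}

```bash
ls; mkdir -p pics; cat > h.py <<'E'
import numpy as np, cv2
from bench import r, viewer, nets
def cam(n,save=None):
    p=viewer.read_camera(n)
    if save: cv2.imwrite('pics/'+save,p['color'][:,:,::-1])
    return p
def ray(p,u,v):
    x=(u-p['cx'])/p['fx']; y=(v-p['cy'])/p['fy']
    a,b=x,y
    for _ in range(30):
        k=1+p['k1']*(a*a+b*b); a,b=x/k,y/k
    T=np.array(p['view']); R=T[:3,:3]; c=-R.T@T[:3,3]
    d=R.T@np.array([a,b,1.]); return c,d/np.linalg.norm(d)
def proj(p,X):
    T=np.array(p['view']); q=T[:3,:3]@np.array(X)+T[:3,3]; a,b=q[0]/q[2],q[1]/q[2]
    k=1+p['k1']*(a*a+b*b); return np.array([p['fx']*a*k+p['cx'],p['fy']*b*k+p['cy']])
def atz(p,u,v,z):
    c,d=ray(p,u,v); return c+d*(z-c[2])/d[2]
def tri(L):
    A=np.zeros((3,3));b=np.zeros(3)
    for p,u,v in L:
        c,d=ray(p,u,v); M=np.eye(3)-np.outer(d,d); A+=M;b+=M@c
    X=np.linalg.solve(A,b); return X,[proj(p,X)-np.array([u,v]) for p,u,v in L]
E
python3 - <<'E'
from h import *
np.set_printoptions(precision=4,suppress=True)
s=r.sense(); print({k:np.round(v,4).tolist() for k,v in s.items()}, r.tip_reach)
for n in ['scene','side','wrist']:
    p=cam(n,n+'0.png'); c=ray(p,p['cx'],p['cy']); print(n,c,p['fx'],p['k1'])
    for t in ['clamp','cartridge','cartridge_cap','clamp_handle','clamp_pad','release_lever','drop_vial_a','timer','dropper_bottle']:
        print(t,[(np.round(d['box']).tolist(),round(d['p'],2)) for d in nets.spot_in(p,t)[:3]])
E
```

```text
pics
{'t': 0.0, 'q': [74.7772, 26.8995, -2.7854, 87.8734, 1.3817, 65.3747, -4.716], 'joint_vel': [0.0097, -0.0033, 0.0425, -0.0746, -0.063, -0.0479, -0.1075], 'tau': [0.0002, -51.0304, -0.0467, -23.7707, 0.0106, 0.0076, -0.0], 'eef_pos': [0.1582, -0.6556, 0.2492], 'eef_rot': [[0.9721, 0.2346, -0.0005], [0.2346, -0.9721, 0.0019], [-0.0001, -0.002, -1.0]], 'ft_force': [-0.1402, 0.7258, 0.2849], 'wrist_torque': [-0.0314, -0.0515, -0.0368], 'opening': 0.0853} 0.019
scene (array([-0.1182, -0.7421,  0.5227]), array([ 0.7102,  0.4965, -0.4991])) 473.2051727889618 -0.027763440215459054
clamp [([263.0, 230.0, 134.0, 83.0], 0.79), ([335.0, 256.0, 30.0, 14.0], 0.52), ([246.0, 212.0, 68.0, 60.0], 0.22)]
cartridge [([337.0, 254.0, 26.0, 17.0], 0.66)]
cartridge_cap []
clamp_handle [([245.0, 215.0, 74.0, 55.0], 0.73)]
clamp_pad []
release_lever [([249.0, 254.0, 22.0, 28.0], 0.67)]
drop_vial_a [([253.0, 233.0, 10.0, 9.0], 0.4)]
timer [([282.0, 308.0, 43.0, 37.0], 0.89)]
dropper_bottle [([284.0, 188.0, 9.0, 50.0], 0.65)]
side (array([ 0.2871, -0.9854,  0.6049]), array([ 0.2627,  0.7827, -0.5643])) 529.2604571788876 -0.18542580933647665
clamp []
cartridge [([297.0, 298.0, 47.0, 34.0], 0.82)]
cartridge_cap []
clamp_handle [([230.0, 218.0, 60.0, 77.0], 0.93)]
clamp_pad [([229.0, 217.0, 55.0, 75.0], 0.3), ([329.0, 262.0, 16.0, 29.0], 0.28)]
release_lever [([222.0, 263.0, 43.0, 28.0], 0.94)]
drop_vial_a [([265.0, 236.0, 12.0, 27.0], 0.76), ([328.0, 264.0, 18.0, 29.0], 0.64)]
timer [([208.0, 326.0, 57.0, 38.0], 0.83)]
dropper_bottle [([326.0, 207.0, 18.0, 50.0], 0.89)]
wrist (array([ 0.2239, -0.6394,  0.3747]), array([-0.258 , -0.0618, -0.9642])) 302.01406375535 -0.06483356882640878
clamp []
cartridge []
cartridge_cap []
clamp_handle []
clamp_pad []
release_lever []
drop_vial_a []
timer []
dropper_bottle []
```

```bash
python3 - <<'E'
import cv2
a=cv2.imread('pics/scene0.png')[150:340,160:400]; b=cv2.imread('pics/side0.png')[150:360,150:400]
cv2.imwrite('pics/sc0z.png',cv2.resize(a,None,fx=3.3,fy=3.15,interpolation=2)); cv2.imwrite('pics/si0z.png',cv2.resize(b,None,fx=3.2,fy=2.85,interpolation=2))
E
```

```text
(no output)
```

View pics/scene0.png

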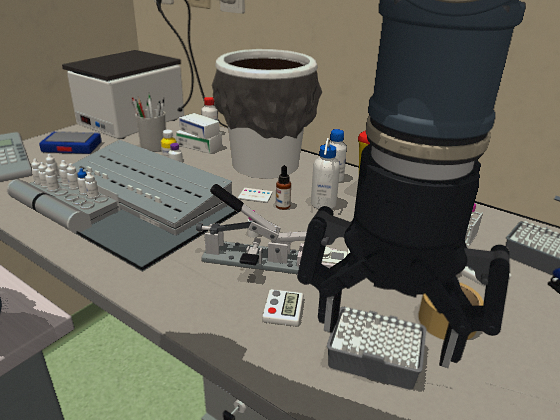

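View pics/sc0z.png

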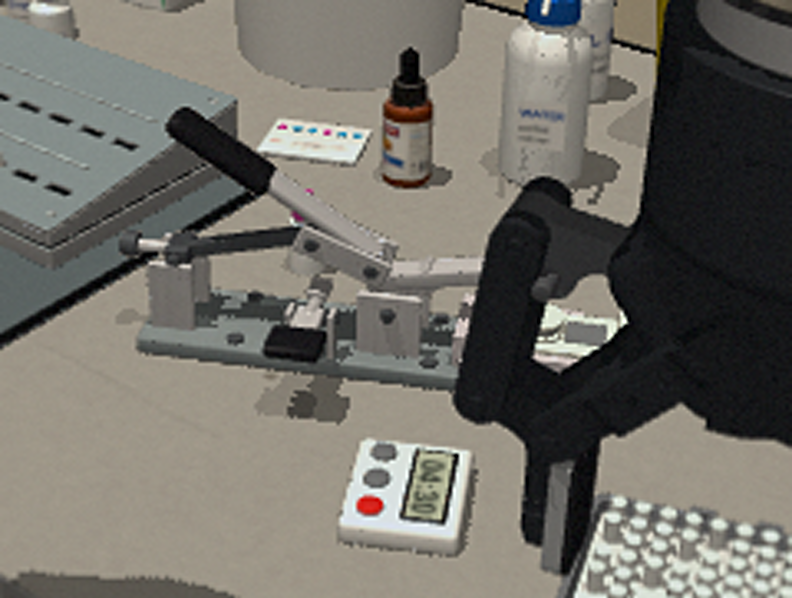

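View pics/si0z.png

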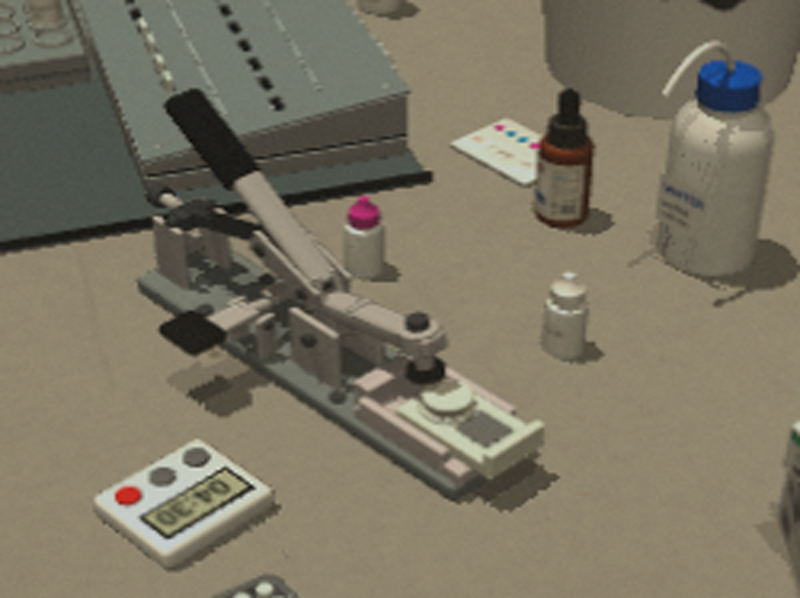

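```bash
python3 - <<'E'
import cv2
def z(f,x0,y0,w,h,s,o):
    a=cv2.imread(f)[y0:y0+h,x0:x0+w]; a=cv2.resize(a,None,fx=s,fy=s,interpolation=cv2.INTER_CUBIC)
    for i in range(0,w,10): cv2.putText(a,str(x0+i),(i*s,8),0,0.3,(0,0,255)); cv2.line(a,(i*s,0),(i*s,h*s),(0,0,255) if i%50==0 else (80,80,200),1) if 0 else cv2.line(a,(i*s,10),(i*s,16),(0,0,255),1)
    for i in range(0,h,10): cv2.putText(a,str(y0+i),(0,i*s),0,0.3,(255,0,0)); cv2.line(a,(0,i*s),(6,i*s),(255,0,0),1)
    cv2.imwrite(o,a)
z('pics/side0.png',250,235,80,75,8,'pics/z1.png')
z('pics/side0.png',190,170,100,100,6,'pics/z2.png')
z('pics/scene0.png',195,175,100,95,6,'pics/z3.png')
E
```

```text
(no output)
```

View pics/z1.png

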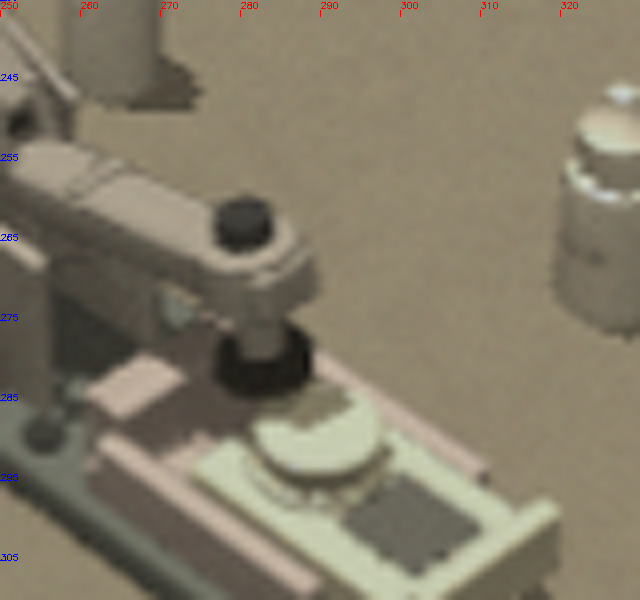

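View pics/z2.png

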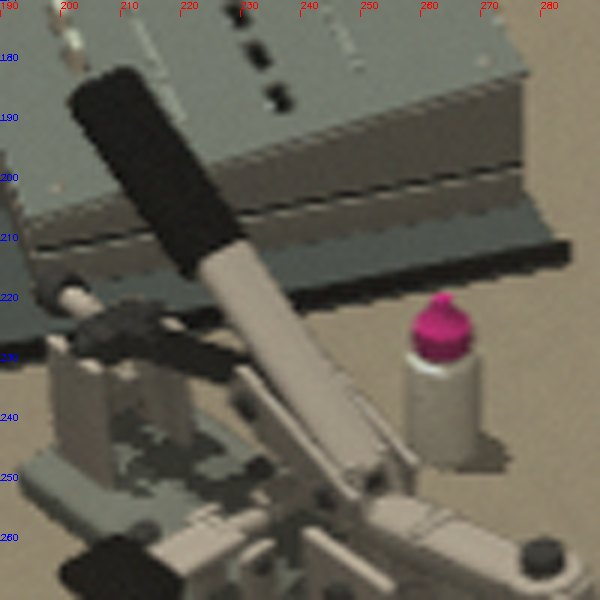

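View pics/z3.png

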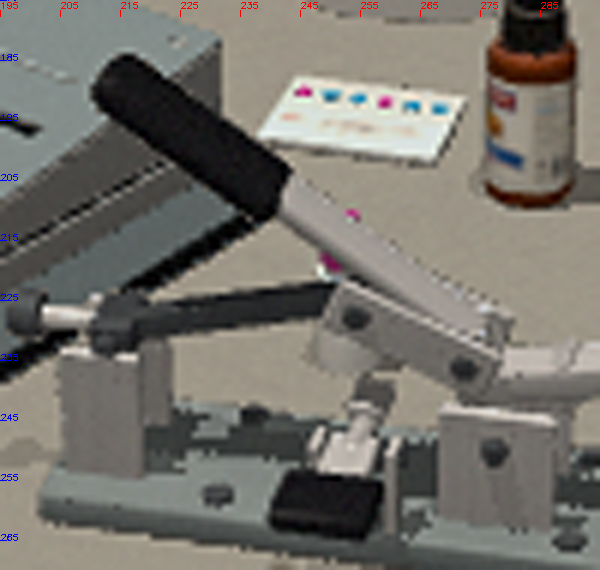

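```bash
cat > fit.py <<'E'
from h import *
from scipy.optimize import least_squares
np.set_printoptions(precision=4,suppress=True)
S=cam('scene');D=cam('side')
print(tri([(S,249.7,257.8),(D,210.3,266.1)]))
print(tri([(S,202,256.7),(D,193,249)]))
obs=[(S,(249.7,257.8),(-.041,-.064,.049)),(D,(210.3,266.1),(-.041,-.064,.049)),(D,(310.6,294),(.104,.0205,.028)),
 (S,(202,256.7),('xs',-.03,.012)),(D,(193,249),('xs',-.03,.012))]
def W(q,X):
    X=[q[3] if isinstance(v,str) else v for v in X]; c,s=np.cos(q[2]),np.sin(q[2])
    return np.array([q[0]+c*X[0]-s*X[1],q[1]+s*X[0]+c*X[1],X[2]])
f=lambda q: np.concatenate([proj(p,W(q,X))-np.array(uv) for p,uv,X in obs])
o=least_squares(f,[.5,-.4,0,-.14],loss='soft_l1'); print(o.x,np.degrees(o.x[2])); print(f(o.x).reshape(-1,2))
q=o.x
for p,n in ((S,'scene'),(D,'side')):
    im=p['color'][:,:,::-1].copy(); im=cv2.resize(im,None,fx=4,fy=4,interpolation=2)
    for X in [(-.041,-.064,.049),(.104,.0205,.028),(.104,-.0205,.028),(.048,0,.029),(.048,.0205,.028),(.048,-.0205,.028),(.116,.0205,.02),(.116,-.0205,.02),(.066,0,.04),(q[3],-.03,.012),(q[3]+.256,-.03,.012),(q[3]+.256,.03,.012),(q[3],.03,.012),(-.006,0,.066)]:
        u=proj(p,W(q,X))*4+1.5; cv2.circle(im,(int(u[0]),int(u[1])),3,(0,0,255),1)
    c=proj(p,W(q,(0,0,.03)))*4; x,y=int(c[0]),int(c[1]); cv2.imwrite(f'pics/fit_{n}.png',im[y-290:y+290,max(0,x-390):x+390])
E
python3 fit.py
```

```text
(array([ 0.3911, -0.3248,  0.0456]), [array([0.0316, 0.0851]), array([ 0.002 , -0.0947])])
(array([ 0.3786, -0.2227,  0.0086]), [array([0.2499, 0.6821]), array([ 0.0038, -0.7324])])
[ 0.4654 -0.3359 -1.1072 -0.1378] -63.435589092841866
[[ 0.9411 -0.5507]
 [-0.5178 -0.3891]
 [-0.1848  0.0108]
 [ 0.8542  0.2375]
 [-0.6828 -0.9483]]
```

View pics/fit_side.png

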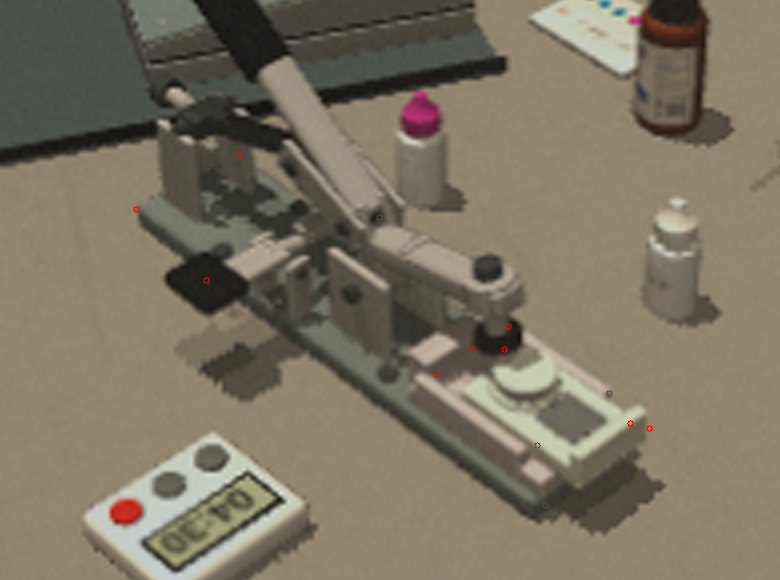

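View pics/fit_scene.png

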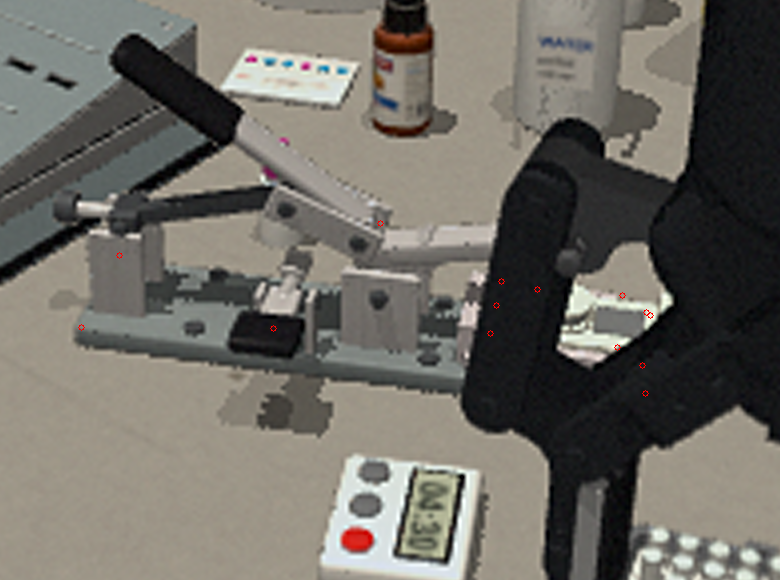

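Request:
send_rows(
  rotation=[
    [0,0,-6.5],
    [0,0,-6.5],
    [0,0,0],
    [0,0,0],
    [0,0,0],
    [0,0,0],
    [0,0,0],
    [0,0,0],
  ],
  travel=[
    [0,0,-0.03],
    [0,0,-0.03],
    [0.055,-0.008,-0.01],
    [0.055,-0.008,-0.01],
    [0.055,-0.008,-0.01],
    [0.055,-0.008,-0.01],
    [0.055,-0.008,-0.01],
    [0.055,-0.008,-0.01],
  ],
  claw=[0,0,0,0,0,0,0,0],
)

```text
t: 2.6
eef_pos: [0.4333, -0.4645, 0.3709]
eef_rot: [[0.895, 0.447, 0.0], [0.447, -0.895, -0.001], [0.0, 0.001, -1.0]]
ft_force: [0.4, -1.7, -0.6]
opening: -0.0002
```

```bash
cat >> h.py <<'E'
def zoom(p,x0,y0,w,h,s,o):
    a=p['color'][y0:y0+h,x0:x0+w,::-1]; a=cv2.resize(a,None,fx=s,fy=s,interpolation=cv2.INTER_CUBIC)
    for i in range(0,w,10): cv2.putText(a,str(x0+i),(i*s,8),0,0.3,(0,0,255)); cv2.line(a,(i*s,10),(i*s,16),(0,0,255),1)
    for i in range(0,h,10): cv2.putText(a,str(y0+i),(0,i*s),0,0.3,(255,0,0)); cv2.line(a,(0,i*s),(6,i*s),(255,0,0),1)
    cv2.imwrite('pics/'+o,a)
E
python3 - <<'E'
from h import *
print(r.tip_reach)
S=cam('scene','scene1.png');W=cam('wrist','wrist1.png')
zoom(S,200,180,150,110,5,'s1z.png')
E
```

```text
0.019
```

View pics/wrist1.png

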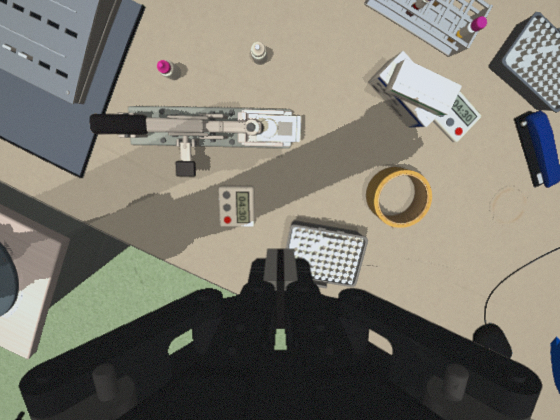

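View pics/s1z.png

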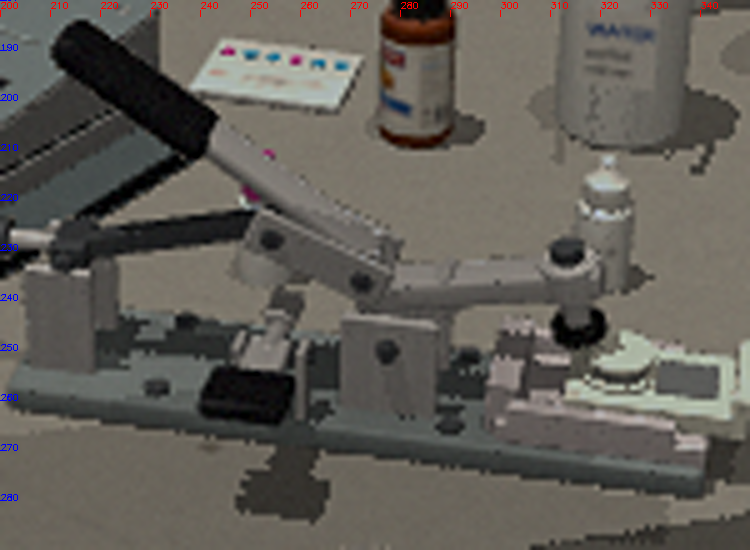

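```bash
python3 - <<'E'
from h import *
W=cam('wrist');zoom(W,85,90,130,95,6,'w1a.png');zoom(W,190,90,130,95,6,'w1b.png')
D=cam('side');zoom(D,250,240,80,75,8,'d1b.png')
E
```

```text
(no output)
```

View pics/w1a.png

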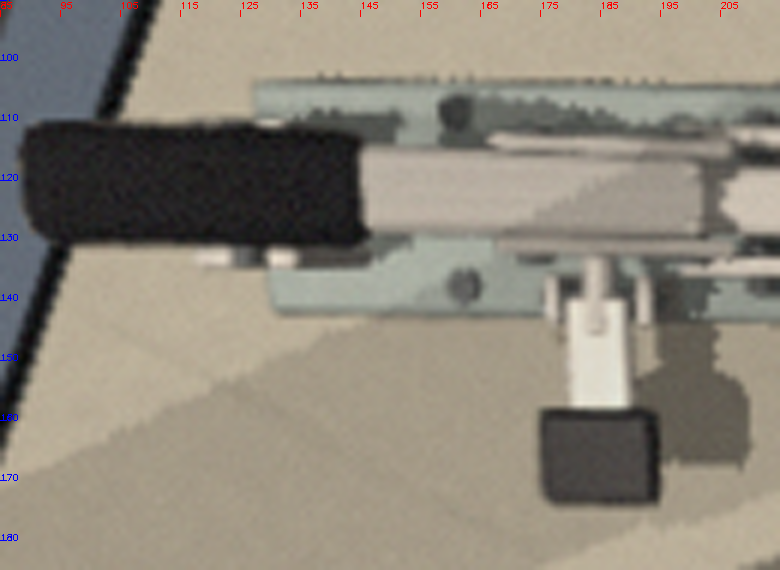

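View pics/w1b.png

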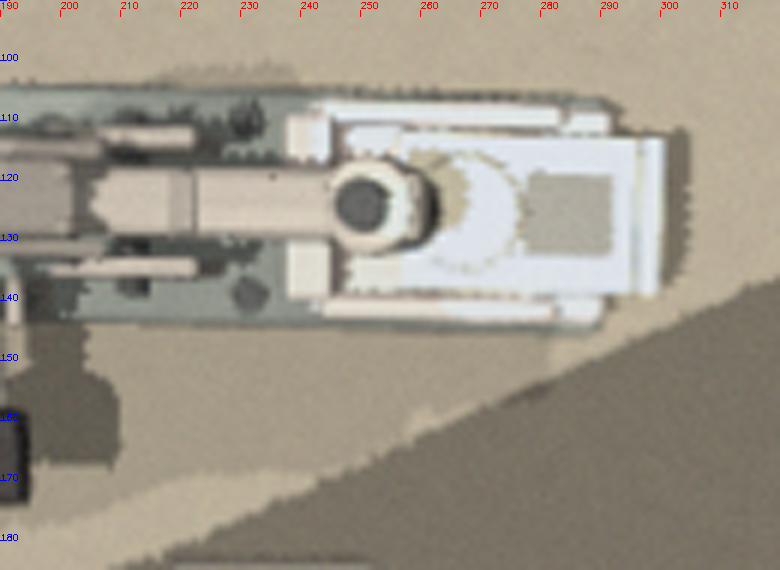

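View pics/d1b.png

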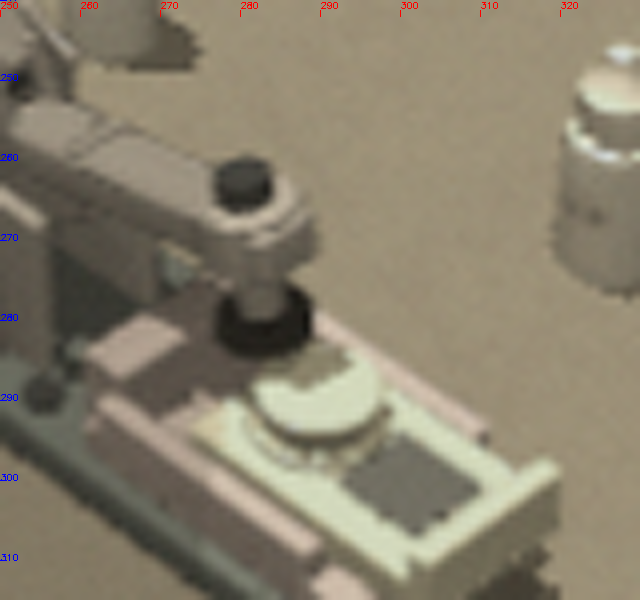

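```bash
cat > fit2.py <<'E'
from h import *
from scipy.optimize import least_squares
np.set_printoptions(precision=4,suppress=True)
S=cam('scene');D=cam('side');W_=cam('wrist')
L=(-.041,-.064,.049)
obs=[(S,(249.5,257),L),(D,(210.3,266.1),L),(W_,(185,166),L),
(W_,(283.3,111.2),(.104,.0205,.028)),(W_,(282,139.5),(.104,-.0205,.028)),
(W_,(127.5,104.2),('xs',.03,.012)),(W_,(130,141.3),('xs',-.03,.012)),
(D,(310,293.5),(.104,.0205,.028)),(D,(290.2,308.5),(.104,-.0205,.028)),
(S,(202,256),('xs',-.03,.012)),(D,(193,249),('xs',-.03,.012))]
def W(q,X):
    X=[q[3] if isinstance(v,str) else v for v in X]; c,s=np.cos(q[2]),np.sin(q[2])
    return np.array([q[0]+c*X[0]-s*X[1],q[1]+s*X[0]+c*X[1],X[2]])
f=lambda q: np.concatenate([proj(p,W(q,X))-np.array(uv) for p,uv,X in obs])
if __name__=='__main__':
    o=least_squares(f,[.5,-.4,-1.1,-.14],loss='soft_l1'); print(o.x,np.degrees(o.x[2])); print(f(o.x).reshape(-1,2))
    for k in (S,D,W_):
        g=lambda q: np.concatenate([proj(p,W(q,X))-np.array(uv) for p,uv,X in obs if p is k]+[[0.001*(q[3]+.138)]])
        if k is not S: print(least_squares(g,o.x).x)
    q=o.x
    # cap/cart from views: wall outer top edge centre
    for p,n in ((S,'scene'),(D,'side'),(W_,'wrist')):
        im=p['color'][:,:,::-1].copy(); im=cv2.resize(im,None,fx=5,fy=5,interpolation=2)
        for X in [L,(.104,.0205,.028),(.104,-.0205,.028),(.048,0,.029),(.048,.0205,.028),(.048,-.0205,.028),(.116,.0205,.02),(.116,-.0205,.02),(.066,0,.04),(q[3],-.03,.012),(q[3]+.256,-.03,.012),(q[3]+.256,.03,.012),(q[3],.03,.012),(-.006,0,.066)]:
            u=proj(p,W(q,X))*5+2; cv2.circle(im,(int(u[0]),int(u[1])),3,(0,0,255),1)
        c=proj(p,W(q,(0.0,0,.03)))*5; x,y=int(c[0]),int(c[1]); cv2.imwrite(f'pics/f2_{n}.png',im[y-250:y+290,max(0,x-390):x+390])
E
python3 fit2.py
```

```text
[ 0.4596 -0.34   -1.1196 -0.1373] -64.14583417757243
[[ 0.4658  2.5199]
 [-3.5721  1.516 ]
 [-0.5673 -1.3768]
 [-0.0954 -4.9933]
 [ 0.8595 -4.7904]
 [-0.918  -3.3844]
 [ 0.4146 -0.912 ]
 [-2.5667  3.5021]
 [-1.2112  1.4016]
 [ 0.6374  2.7277]
 [-2.6293  0.6516]]
[ 0.4644 -0.3366 -1.1158 -0.135 ]
[ 0.4552 -0.3423 -1.1356 -0.1374]
```

```bash
cat > t.py <<'E'
from fit2 import *
for k in (S,D,W_):
    ob=[o for o in obs if o[0] is k]
    g=lambda q: np.concatenate([proj(p,W(q,X))-np.array(uv) for p,uv,X in ob]+[[0.1*(q[3]+.138)/.001]])
    q=least_squares(g,[.46,-.34,-1.12,-.1378]).x; print(q,np.degrees(q[2])); print(g(q)[:-1].reshape(-1,2))
    print(ray(k,280,210))
print(r.sense()['eef_pos'],r.sense()['q'])
print(tri([(S,249.5,257),(D,210.3,266.1)]),tri([(S,249.5,257),(W_,185,166)]),tri([(W_,185,166),(D,210.3,266.1)]))
E
python3 t.py
```

```text
[ 0.4646 -0.3355 -1.1286 -0.1389] -64.66258646177133
[[-0.0132 -0.0143]
 [ 0.0142  0.0175]]
(array([-0.1182, -0.7421,  0.5227]), array([ 0.7083,  0.4964, -0.5019]))
[ 0.4644 -0.3366 -1.1161 -0.1352] -63.945061167767456
[[-1.0871 -0.263 ]
 [-0.3453  1.2812]
 [ 1.2333 -0.8899]
 [ 0.1534 -0.3168]]
(array([ 0.2871, -0.9854,  0.6049]), array([ 0.2651,  0.7836, -0.5619]))
[ 0.4553 -0.3424 -1.1365 -0.1374] -65.11652050789498
[[-0.9156  1.4885]
 [ 0.2005 -0.3298]
 [ 0.7118 -0.3105]
 [-0.3693 -1.5502]
 [ 0.3625  0.8271]]
(array([ 0.491 , -0.4361,  0.4943]), array([-0.2305, -0.1133, -0.9665]))
[ 0.4307 -0.4667  0.3701] [ 52.4301  19.4811 -12.2932  83.5813   4.1976  77.4057 -23.6797]
(array([ 0.3913, -0.3246,  0.0463]), [array([0.1756, 0.4684]), array([ 0.0094, -0.522 ])]) (array([ 0.3833, -0.3325,  0.0547]), [array([0.8228, 0.3151]), array([-1.0441,  0.0381])]) (array([ 0.3869, -0.3355,  0.0562]), [array([ 1.4407, -1.1991]), array([-1.6082, -0.5138])])
```

View pics/f2_side.png

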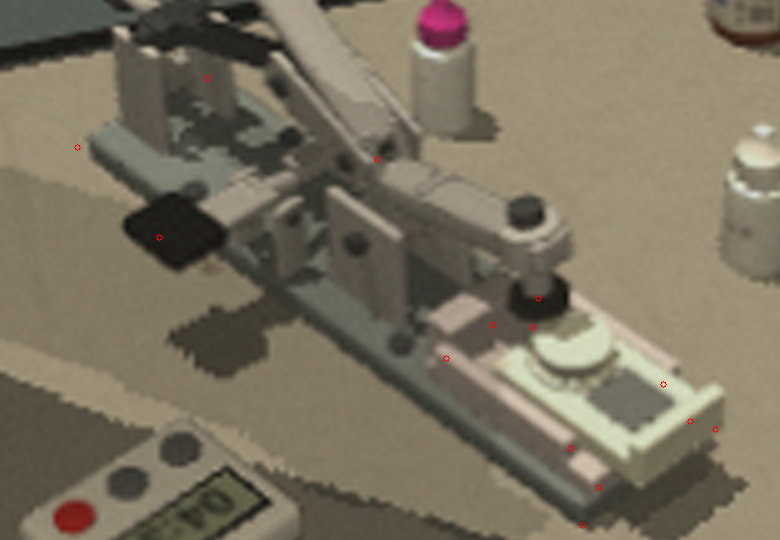

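View pics/f2_wrist.png

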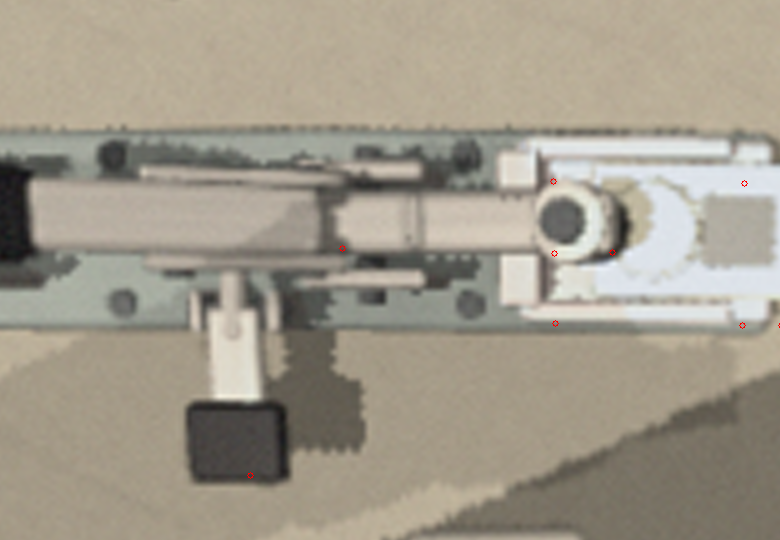

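```bash
python3 - <<'E'
from h import *
import pickle
for i in range(4): W=cam('wrist')
print(r.sense()['eef_pos'],r.sense()['joint_vel'],r.sense()['t'])
S=cam('scene');D=cam('side');W=cam('wrist')
pickle.dump((S,D,W),open('v.pkl','wb'))
zoom(W,90,85,120,95,6,'w2a.png');zoom(W,190,85,120,95,6,'w2b.png')
zoom(D,185,220,80,60,8,'d2b.png')
E
```

```text
[ 0.43164325 -0.46599362  0.3702948 ] [-0.23587291 -0.03007113 -0.2856737  -0.1260431   0.11962145 -0.02851368
 -0.046017  ] 3.3
```

View pics/w2a.png

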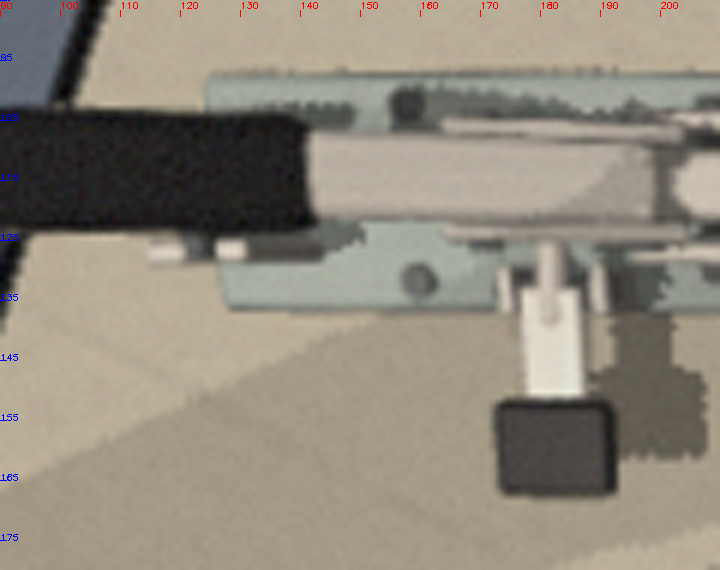

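View pics/w2b.png

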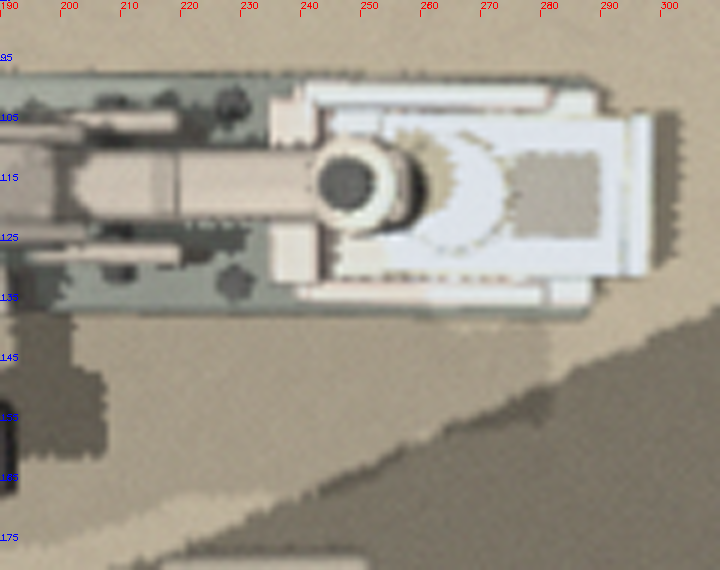

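View pics/d2b.png

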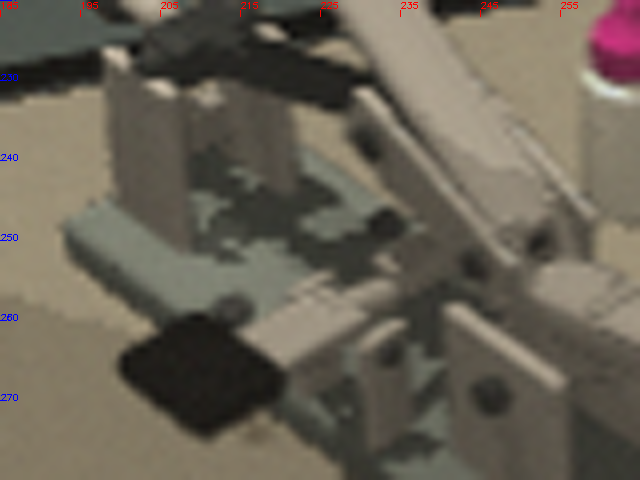

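```bash
cat > fit3.py <<'E'
from h import *
import pickle
from scipy.optimize import least_squares
np.set_printoptions(precision=4,suppress=True)
S,D,W_=pickle.load(open('v.pkl','rb'))
L=(-.041,-.064,.049)
obs=[(S,(249.5,257),L),(D,(210.4,265.6),L),(W_,(182.8,159.8),L),
(W_,(281.2,103),(.104,.0205,.028)),(W_,(281.3,131.7),(.104,-.0205,.028)),
(W_,(124.2,97.5),('xs',.03,.012)),(W_,(128,136.3),('xs',-.03,.012)),
(D,(310,293.5),(.104,.0205,.028)),(D,(290.2,308.5),(.104,-.0205,.028)),
(S,(202,256),('xs',-.03,.012)),(D,(193,249),('xs',-.03,.012))]
def W(q,X):
    X=[q[3] if isinstance(v,str) else v for v in X]; c,s=np.cos(q[2]),np.sin(q[2])
    return np.array([q[0]+c*X[0]-s*X[1],q[1]+s*X[0]+c*X[1],X[2]])
def fit(ob):
    g=lambda q: np.concatenate([proj(p,W(q,X))-np.array(uv) for p,uv,X in ob]+[[0.1*(q[3]+.138)/.001]])
    q=least_squares(g,[.46,-.34,-1.12,-.1378]).x; return q,g(q)[:-1].reshape(-1,2)
if __name__=='__main__':
    for k in (S,D,W_): print(*fit([o for o in obs if o[0] is k]))
    q,e=fit(obs); print(q,np.degrees(q[2]));print(e)
    for p,n in ((S,'scene'),(D,'side'),(W_,'wrist')):
        im=p['color'][:,:,::-1].copy(); im=cv2.resize(im,None,fx=5,fy=5,interpolation=2)
        for X in [L,(.104,.0205,.028),(.104,-.0205,.028),(.048,0,.029),(.048,.0205,.028),(.048,-.0205,.028),(.116,.0205,.02),(.116,-.0205,.02),(.066,0,.04),(q[3],-.03,.012),(q[3]+.256,-.03,.012),(q[3]+.256,.03,.012),(q[3],.03,.012),(-.006,0,.066)]:
            u=proj(p,W(q,X))*5+2; cv2.circle(im,(int(u[0]),int(u[1])),3,(0,0,255),1)
        c=proj(p,W(q,(0.0,0,.03)))*5; x,y=int(c[0]),int(c[1]); cv2.imwrite(f'pics/f3_{n}.png',im[y-250:y+290,max(0,x-390):x+390])
E
python3 fit3.py
```

```text
[ 0.4646 -0.3355 -1.1286 -0.1389] [[-0.0132 -0.0143]
 [ 0.0142  0.0175]]
[ 0.4646 -0.3363 -1.1175 -0.1352] [[-1.1349  0.0803]
 [-0.3626  1.2093]
 [ 1.1914 -0.985 ]
 [ 0.2745 -0.4765]]
[ 0.4647 -0.3343 -1.1225 -0.1383] [[-0.3811  1.0095]
 [ 0.4565 -0.2191]
 [-0.0875 -0.32  ]
 [ 0.0676 -0.6669]
 [-0.0725  0.246 ]]
[ 0.4649 -0.3349 -1.1222 -0.1382] -64.2946072003564
[[ 0.0123 -0.0961]
 [-1.136  -0.6521]
 [ 0.0348  1.0735]
 [ 0.8576 -0.1808]
 [ 0.3137 -0.2829]
 [ 0.4916 -0.5918]
 [ 0.3528  0.3217]
 [-0.6518  0.7364]
 [ 0.8243 -1.5479]
 [ 0.157   0.1663]
 [-0.4367 -1.9185]]
```

View pics/f3_side.png

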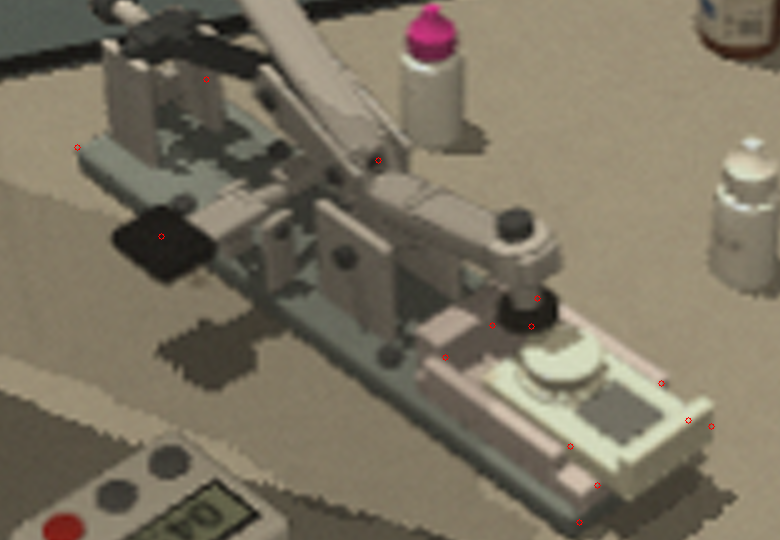

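View pics/f3_wrist.png

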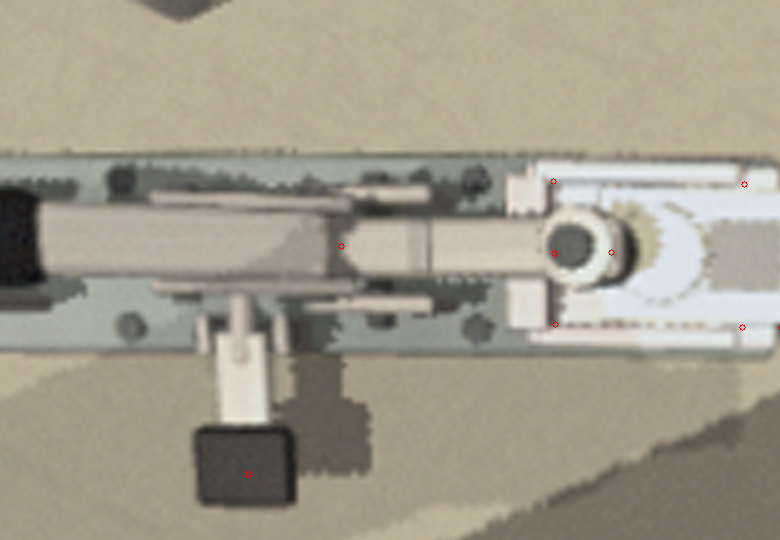

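```bash
cat >> h.py <<'E'
Q=np.array([.4650,-.3348,np.radians(-64.3)])
def toW(X):
    c,s=np.cos(Q[2]),np.sin(Q[2]); return np.array([Q[0]+c*X[0]-s*X[1],Q[1]+s*X[0]+c*X[1],X[2]])
def toC(P):
    c,s=np.cos(Q[2]),np.sin(Q[2]); d=np.array(P)[:2]-Q[:2]; return np.array([c*d[0]+s*d[1],-s*d[0]+c*d[1],P[2]])
def st():
    s=r.sense(); np.set_printoptions(precision=4,suppress=True)
    c,n=np.cos(Q[2]),np.sin(Q[2]);f=s['ft_force']
    print('t',s['t'],'tcp clamp',toC(s['eef_pos']),'F clamp',np.array([c*f[0]+n*f[1],-n*f[0]+c*f[1],f[2]]),'z',s['eef_rot'][:,2])
E
python3 - <<'E'
from h import *
import pickle
S,D,W=pickle.load(open('v.pkl','rb'))
st()
print('wall', toC(atz(W,298.7,117.5,.038)))
# side: wall top outer corners d1b
print('side wall', toC(atz(D,250+558/8,240+465/8,.038)), toC(atz(D,250+418/8,240+572/8,.038)))
# grip: silhouette in y=0 plane of clamp from scene
def plane(p,u,v):
    c,d=ray(p,u,v); C=toC(c); E=toC(c+d)-C; return C-E*C[1]/E[1]
for u,v in [(208.5,192.5),(241,209)]: print('S',plane(S,u,v))   # approx mid-line of grip ends in s1z
for u,v in [(204,183.5),(227,214)]: print('D',plane(D,u,v))
print('grip near edge wrist end', toC(atz(W,141,113,.10)))
print('bottles')
for n in ['drop_vial_a','dropper_bottle','timer']:
    for p,k in ((S,'S'),(D,'D'),(W,'W')): print(n,k,[toC(atz(p,d['box'][0],d['box'][1],.03)) for d in nets.spot_in(cam({'S':'scene','D':'side','W':'wrist'}[k]),n) if d['p']>.4])
E
```

```text
t 3.45 tcp clamp [ 0.1036 -0.0865  0.3703] F clamp [-0.3839  0.0894 -0.0003] z [ 0. -0. -1.]
wall [ 0.1285 -0.0005  0.038 ]
side wall [0.1282 0.0176 0.038 ] [ 0.1295 -0.0226  0.038 ]
S [-0.1294 -0.      0.1293]
S [-0.0711 -0.      0.1031]
D [-0.1278  0.      0.1387]
D [-0.0688  0.      0.1053]
grip near edge wrist end [-0.0749  0.0013  0.1   ]
bottles
drop_vial_a S [array([0.0685, 0.096 , 0.03  ]), array([-0.0601,  0.0548,  0.03  ])]
drop_vial_a D [array([-0.0545, -0.0374,  0.03  ]), array([-0.0626,  0.0762,  0.03  ]), array([0.0738, 0.0961, 0.03  ])]
drop_vial_a W [array([0.0626, 0.1035, 0.03  ]), array([-0.0657,  0.0818,  0.03  ])]
dropper_bottle S [array([-0.0326,  0.2368,  0.03  ])]
dropper_bottle D [array([-0.0431,  0.2232,  0.03  ])]
dropper_bottle W [array([ 0.0947, -0.0037,  0.03  ])]
timer S [array([ 0.0306, -0.1572,  0.03  ]), array([-0.0263,  0.0505,  0.03  ])]
timer D [array([ 0.0481, -0.1419,  0.03  ])]
timer W [array([ 0.0335, -0.1265,  0.03  ])]
```

Request:
send_rows(
  rotation=[
    [0,0,0.8],
    [0,0,0],
    [0,0,0],
    [0,0,0],
    [0,0,0],
    [0,0,0],
    [0,0,0],
    [0,0,0],
  ],
  travel=[
    [0.0145,0.0105,0.045],
    [0.0145,0.0105,0.045],
    [0.0145,0.0105,0.045],
    [0.0145,0.0105,0.045],
    [0.0145,0.0105,0.045],
    [0.0145,0.0105,0.045],
    [0,0,0.02],
    [0,0,0],
  ],
  claw=[0,0,0,0,0,0,0,0],
)

```text
t: 5.35
eef_pos: [0.5366, -0.484, 0.0789]
eef_rot: [[0.901, 0.434, -0.003], [0.434, -0.901, 0.002], [-0.002, -0.003, -1.0]]
ft_force: [-0.5, -0.3, 0.9]
opening: 0.0001
```

```bash
python3 - <<'E'
from h import *
W=cam('wrist','wrist3.png');D=cam('side');st()
zoom(D,260,230,130,100,6,'d3.png')
E
```

```text
t 5.45 tcp clamp [0.1673 0.0004 0.0822] F clamp [0.4885 0.1022 1.5192] z [ 0.0017 -0.002  -1.    ]
```

View pics/d3.png

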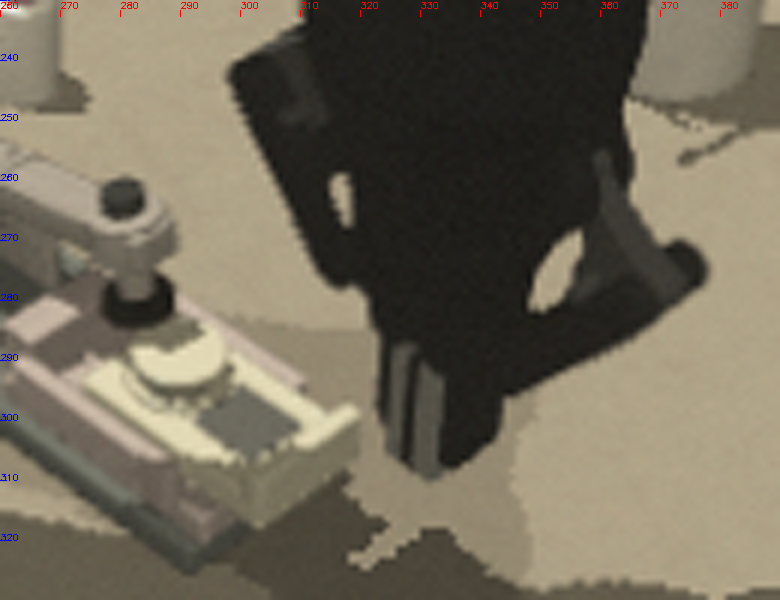

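View pics/wrist3.png

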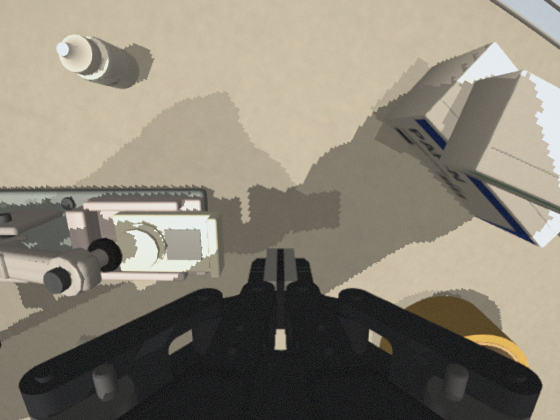

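```bash
python3 - <<'E'
from h import *
D=cam('side');S=cam('scene','scene4.png');st()
def plane(p,u,v):
    c,d=ray(p,u,v); C=toC(c); E=toC(c+d)-C; return C-E*C[1]/E[1]
for u,v in [(330,309),(322,302),(321.5,286),(316,278),(298,242),(343,296),(376,275),(343,302),(368,280)]: print(u,v,plane(D,u,v)-np.array([.167,0,.082]))
E
```

```text
t 5.55 tcp clamp [0.1676 0.0007 0.083 ] F clamp [-0.8274  0.4231  0.0683] z [ 0.0029 -0.0028 -1.    ]
330 309 [-0.0033  0.     -0.03  ]
322 302 [-0.0194  0.     -0.0269]
321.5 286 [-0.0226  0.      0.003 ]
316 278 [-0.034   0.      0.0112]
298 242 [-0.0723  0.      0.056 ]
343 296 [0.0176 0.     0.0104]
376 275 [0.0659 0.     0.0797]
343 302 [ 0.0188  0.     -0.0005]
368 280 [ 0.055  -0.      0.0642]
```

View pics/scene4.png

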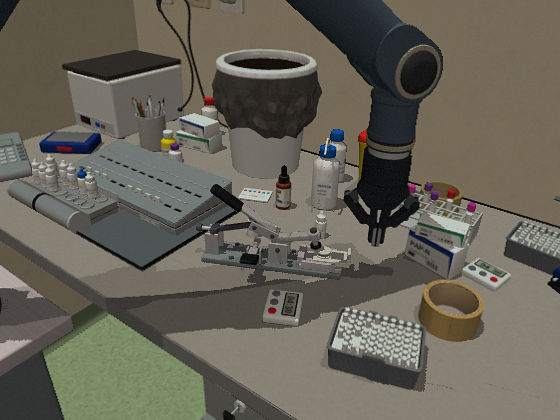

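Request:
send_rows(
  rotation=[
    [0,0,-10],
    [0,0,-10],
    [0,0,-10],
    [0,0,-10],
    [0,0,-10],
    [0,0,-10],
    [0,0,-10],
    [0,0,-10],
  ],
  travel=[
    [0,0,0],
    [0,0,0],
    [0,0,0],
    [0,0,0],
    [0,0,0],
    [0,0,0],
    [0,0,0],
    [0,0,0],
  ],
  claw=[0,0,0,0,0,0,0,0],
)

```text
t: 6.55
eef_pos: [0.538, -0.4854, 0.0825]
eef_rot: [[-0.276, 0.961, 0.002], [0.961, 0.276, -0.003], [-0.003, 0.001, -1.0]]
ft_force: [-0.2, 0.3, -0.6]
opening: -0.0003
```

Request:
send_rows(
  rotation=[
    [0,0,-10],
    [0,0,0],
    [0,0,0],
    [0,0,0],
  ],
  travel=[
    [0,0,0],
    [0,0,0.015],
    [0,0,0.015],
    [0,0,0],
  ],
  claw=[0,0,0,0],
)

```text
t: 7.05
eef_pos: [0.5365, -0.4837, 0.0481]
eef_rot: [[-0.434, 0.901, -0.003], [0.901, 0.434, 0.002], [0.003, -0.002, -1.0]]
ft_force: [0.0, 0.2, -0.4]
opening: 0.0002
```

```bash
python3 - <<'E'
from h import *
W=cam('wrist','wrist5.png');D=cam('side');st();print(r.sense()['eef_rot'],r.sense()['q'])
zoom(D,260,230,110,90,7,'d5.png')
E
```

```text
t 7.15 tcp clamp [0.1661 0.0009 0.0499] F clamp [ 0.0728  1.03   -0.0764] z [-0.0005  0.0002 -1.    ]
[[-0.4343  0.9008 -0.0005]
 [ 0.9008  0.4343  0.0002]
 [ 0.0004 -0.0004 -1.    ]] [ 58.4742  46.572  -31.7161  87.8033  28.244   53.8041  43.5815]
```

View pics/d5.png

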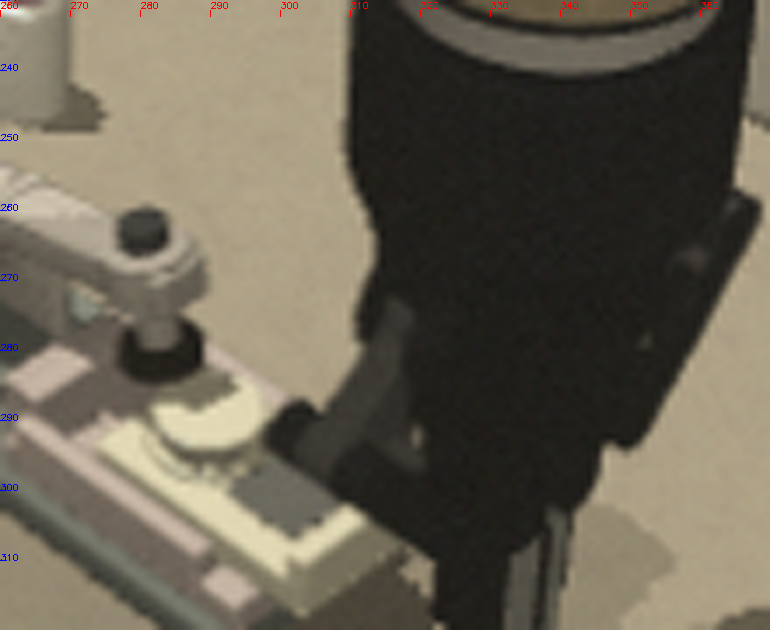

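View pics/wrist5.png

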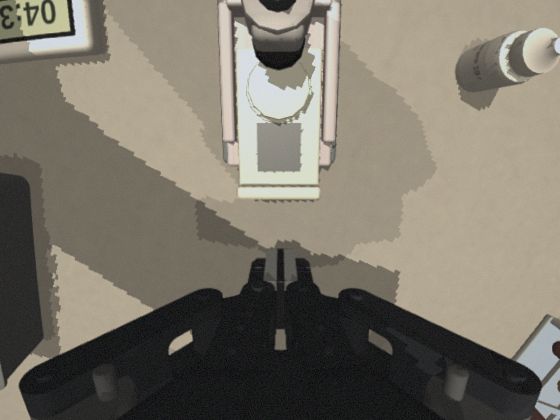

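Request:
send_rows(
  rotation=[
    [0,0,0],
    [0,0,0],
    [0,0,0],
    [0,0,0],
    [0,0,0],
  ],
  travel=[
    [0.006,0,0.003],
    [0.006,0,0],
    [0.004,0,0],
    [0.003,0,0],
    [0,0,0],
  ],
  claw=[0,0,0,0,0],
)

```text
t: 7.78
eef_pos: [0.5296, -0.4671, 0.0475]
eef_rot: [[-0.435, 0.9, 0.0], [0.9, 0.435, -0.0], [-0.0, 0.0, -1.0]]
ft_force: [-0.1, -0.2, 0.5]
opening: -0.0001
```

```bash
python3 - <<'E'
from h import *
W=cam('wrist');st()
zoom(W,200,100,170,130,4,'w6.png')
E
```

```text
t 7.825 tcp clamp [0.1474 0.0008 0.0475] F clamp [-0.0989  0.2549  0.8767] z [ 0.0002 -0.0003 -1.    ]
```

View pics/w6.png

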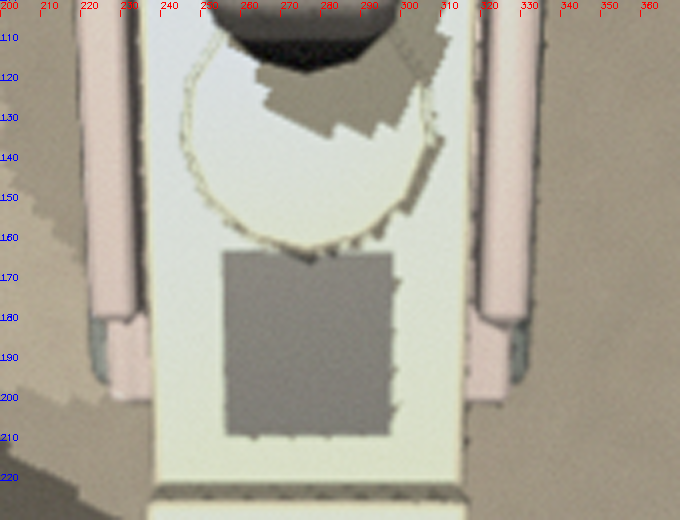

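Aligned with the wall. Push on gently.

Request:
send_rows(
  rotation=[
    [0,0,0],
    [0,0,0],
    [0,0,0],
    [0,0,0],
    [0,0,0],
    [0,0,0],
  ],
  travel=[
    [0.003,0,0],
    [0.003,0,0],
    [0.003,0,0],
    [0.003,0,0],
    [0.002,0,0],
    [0,0,0],
  ],
  claw=[0,0,0,0,0,0],
)

```text
t: 8.57
eef_pos: [0.5234, -0.4544, 0.0474]
eef_rot: [[-0.435, 0.901, -0.0], [0.901, 0.435, 0.0], [0.0, -0.0, -1.0]]
ft_force: [-0.6, -0.3, 0.0]
opening: -0.0001
```

```bash
python3 - <<'E'
from h import *
W=cam('wrist');st();D=cam('side')
zoom(W,200,100,170,130,4,'w7.png');zoom(D,250,230,100,90,7,'d7.png')
E
```

```text
t 8.625 tcp clamp [0.1332 0.0008 0.0474] F clamp [-0.6055  0.6257  0.3855] z [-0.  0. -1.]
```

View pics/w7.png

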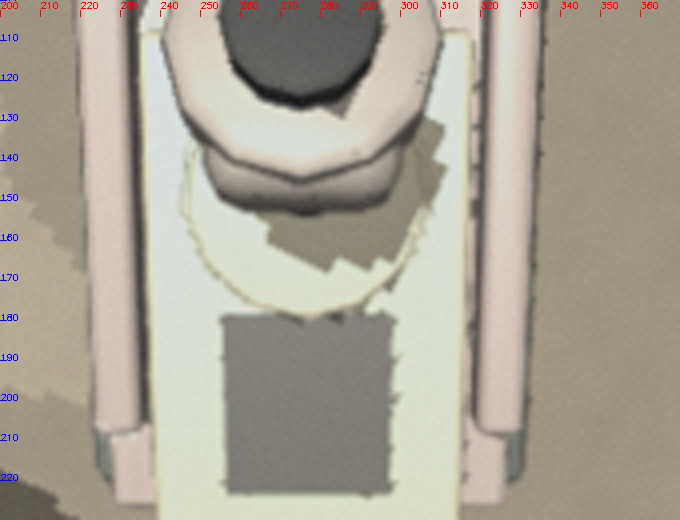

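View pics/d7.png

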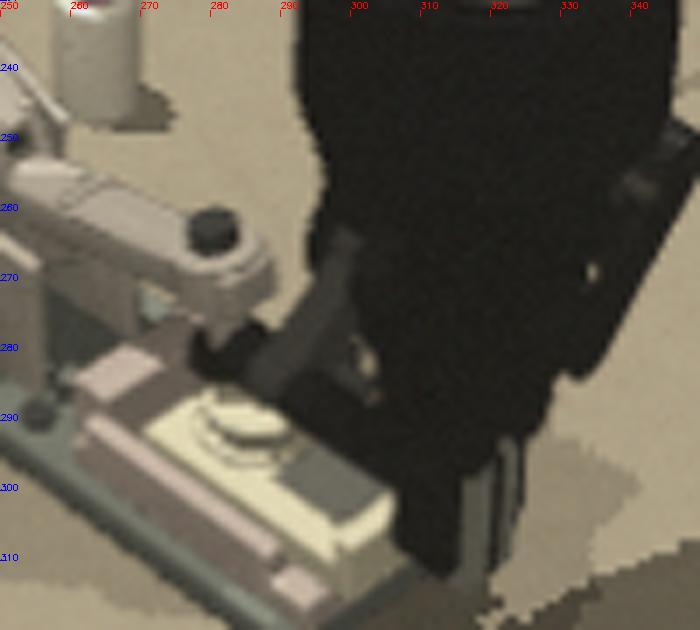

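Request:
send_rows(
  rotation=[
    [0,0,0],
    [0,0,0],
    [0,0,0],
    [0,0,0],
    [0,0,0],
  ],
  travel=[
    [0.002,0,0],
    [0.0015,0,0],
    [0.0015,0,0],
    [0.001,0,0],
    [0,0,0],
  ],
  claw=[0,0,0,0,0],
)

```text
t: 9.3
eef_pos: [0.5208, -0.449, 0.0474]
eef_rot: [[-0.435, 0.901, -0.0], [0.901, 0.435, 0.0], [0.0, -0.0, -1.0]]
ft_force: [0.9, -0.1, 0.3]
opening: -0.0
```

Request:
send_rows(
  rotation=[
    [0,0,0],
    [0,0,0],
  ],
  travel=[
    [0.001,0,0],
    [0,0,0],
  ],
  claw=[0,0],
)

```text
t: 9.55
eef_pos: [0.5205, -0.4482, 0.0474]
eef_rot: [[-0.435, 0.901, -0.0], [0.901, 0.435, -0.0], [-0.0, -0.0, -1.0]]
ft_force: [0.3, 0.8, 0.5]
opening: 0.0003
```

```bash
python3 - <<'E'
from h import *
D=cam('side');st()
zoom(D,250,230,100,90,7,'d8.png')
E
```

```text
t 9.6 tcp clamp [0.1263 0.0008 0.0473] F clamp [ 0.084  -0.3168  0.3664] z [-0.  0. -1.]
```

View pics/d8.png

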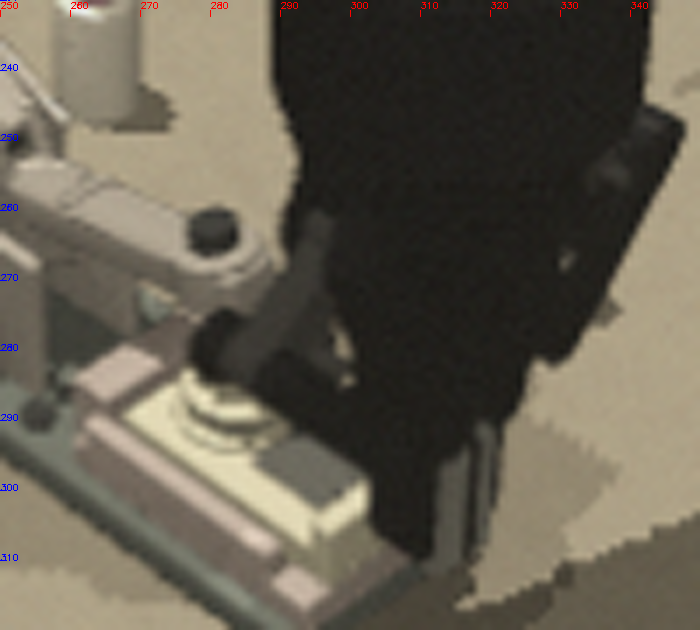

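Request:
send_rows(
  rotation=[
    [0,0,0],
    [0,0,0],
    [0,0,0],
  ],
  travel=[
    [0.001,0,0],
    [0.001,0,0],
    [0,0,0],
  ],
  claw=[0,0,0],
)

```text
t: 9.98
eef_pos: [0.5196, -0.4466, 0.0474]
eef_rot: [[-0.435, 0.901, 0.0], [0.901, 0.435, -0.0], [-0.0, -0.0, -1.0]]
ft_force: [0.7, -0.2, -0.9]
opening: -0.0001
```

```bash
python3 - <<'E'
from h import *
st()
E
```

```text
t 9.975 tcp clamp [0.1245 0.0007 0.0474] F clamp [ 0.5113  0.5075 -0.8716] z [ 0.0002 -0.0004 -1.    ]
```

Request:
send_rows(
  rotation=[
    [0,0,0],
    [0,0,0],
  ],
  travel=[
    [0.001,0,0],
    [0,0,0],
  ],
  claw=[0,0],
)

```text
t: 10.22
eef_pos: [0.5195, -0.4466, 0.0477]
eef_rot: [[-0.434, 0.901, 0.001], [0.901, 0.434, -0.002], [-0.002, 0.0, -1.0]]
ft_force: [0.3, -3.0, 0.7]
opening: -0.0001
```

Request:
send_rows(
  rotation=[
    [0,0,0],
    [0,0,0],
  ],
  travel=[
    [0.0007,0,0],
    [0,0,0],
  ],
  claw=[0,0],
)

```text
t: 10.48
eef_pos: [0.5194, -0.4465, 0.048]
eef_rot: [[-0.434, 0.901, 0.002], [0.901, 0.434, -0.003], [-0.003, 0.001, -1.0]]
ft_force: [2.4, -4.0, -0.6]
opening: -0.0002
```

```bash
python3 - <<'E'
from h import *
st()
D=cam('side');st()
zoom(D,250,230,100,90,7,'d9.png')
print(proj(D,toW((.048,-.0205,.028))))
E
```

```text
t 10.475 tcp clamp [0.1243 0.0006 0.048 ] F clamp [ 4.6003  0.4105 -0.6091] z [ 0.0021 -0.0026 -1.    ]
t 10.525 tcp clamp [0.1243 0.0006 0.0479] F clamp [ 5.1786  0.1093 -0.2182] z [ 0.0021 -0.0026 -1.    ]
[266.2171 289.0092]
```

View pics/d9.png

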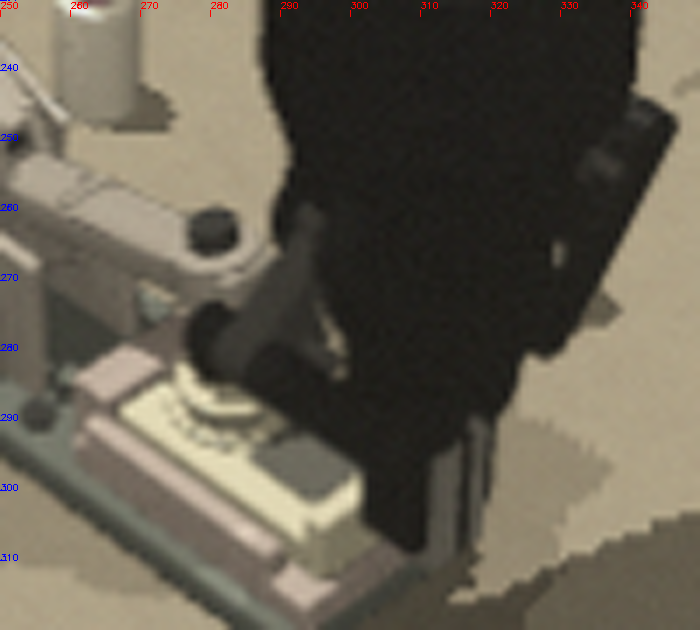

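Request:
send_rows(
  rotation=[
    [0,0,0],
    [0,0,0],
    [0,0,0],
    [0,0,0],
    [0,0,0],
    [0,0,0],
  ],
  travel=[
    [-0.01,0,0],
    [-0.012,0,0],
    [0,0,-0.04],
    [0,0,-0.05],
    [0,0,-0.05],
    [0,0,-0.035],
  ],
  claw=[0,0,0,0,0,0],
)

```text
t: 11.28
eef_pos: [0.5291, -0.4648, 0.2248]
eef_rot: [[-0.435, 0.9, 0.002], [0.9, 0.435, -0.0], [-0.001, 0.001, -1.0]]
ft_force: [0.8, -0.3, -0.9]
opening: 0.0001
```

```bash
python3 - <<'E'
from h import *
D=cam('side');W=cam('wrist','w10.png');st()
zoom(D,250,230,100,90,7,'d10.png')
E
```

```text
t 11.375 tcp clamp [0.1464 0.0026 0.2275] F clamp [0.4251 0.2036 0.22  ] z [ 0.0068 -0.0041 -1.    ]
```

View pics/d10.png

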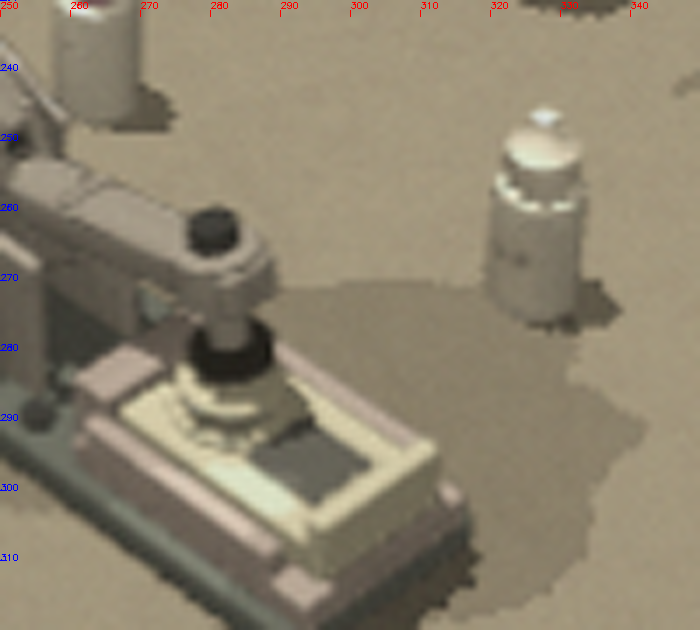

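View pics/w10.png

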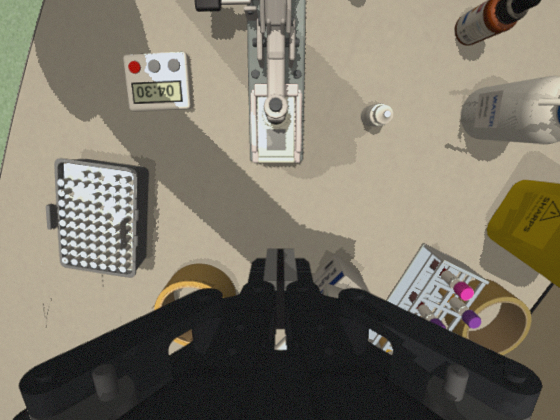

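Request:
send_rows(
  rotation=[
    [0,0,0],
    [0,0,0],
    [0,0,0],
    [0,0,0],
    [0,0,0],
    [0,0,0],
    [0,0,0],
  ],
  travel=[
    [0.04,0,0],
    [0.05,-0.001,0],
    [0.05,0,0],
    [0.05,0,0],
    [0.044,0,0],
    [0,0,0.02],
    [0,0,0.02],
  ],
  claw=[0,0,0,0,0,0,0],
)

```text
t: 12.25
eef_pos: [0.4253, -0.254, 0.1815]
eef_rot: [[-0.435, 0.9, -0.001], [0.9, 0.435, 0.0], [0.001, -0.001, -1.0]]
ft_force: [-0.3, -0.6, 0.5]
opening: 0.0
```

```bash
python3 - <<'E'
from h import *
cam('wrist');D=cam('side');S=cam('scene');W=cam('wrist','w11.png');st()
zoom(D,180,140,110,90,7,'d11.png');zoom(S,190,140,110,90,7,'s11.png')
E
```

```text
t 12.45 tcp clamp [-0.0896 -0.0005  0.182 ] F clamp [-0.5451  0.1185  0.4208] z [-0.001   0.0014 -1.    ]
```

View pics/d11.png

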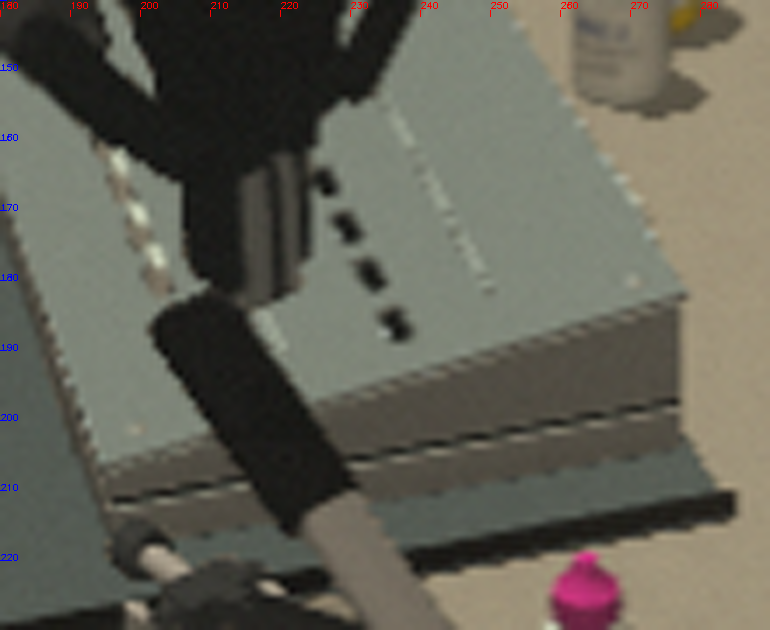

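View pics/s11.png

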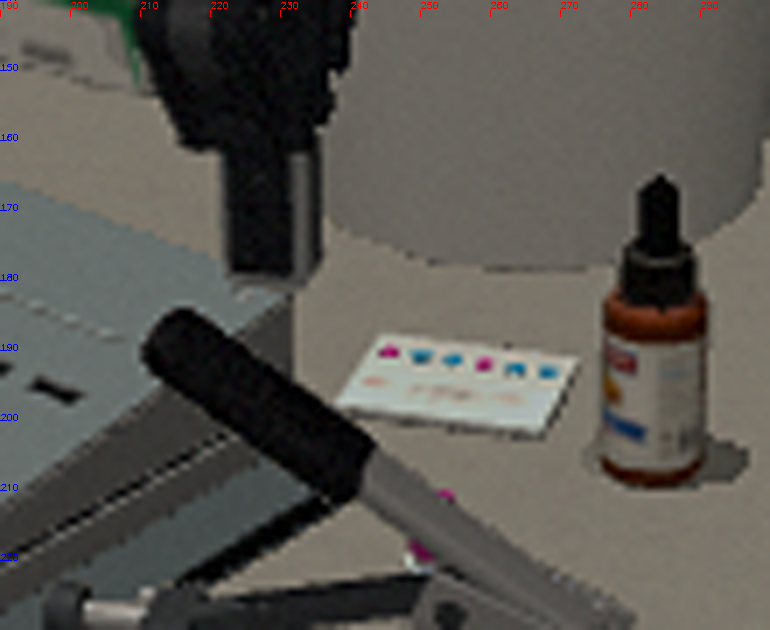

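View pics/w11.png

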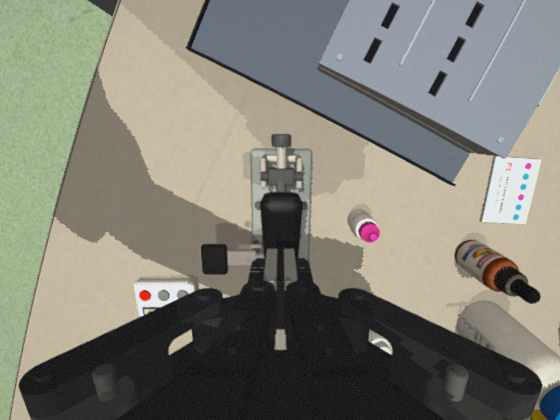

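Request:
send_rows(
  rotation=[
    [0,0,0],
    [0,0,0],
    [0,0,0],
    [0,0,0],
    [0,0,0],
  ],
  travel=[
    [0,0,0.012],
    [0,0,0.012],
    [0,0,0.004],
    [0,0,0.004],
    [0,0,0],
  ],
  claw=[0,0,0,0,0],
)

```text
t: 13.08
eef_pos: [0.4262, -0.2547, 0.1505]
eef_rot: [[-0.435, 0.901, 0.001], [0.901, 0.435, -0.001], [-0.001, 0.0, -1.0]]
ft_force: [-0.1, 0.2, 2.7]
opening: 0.0
```

Request:
send_rows(
  rotation=[
    [0,0,0],
    [0,0,0],
    [0,0,0],
  ],
  travel=[
    [0,0,0.004],
    [0.001,0,0.003],
    [0,0,0],
  ],
  claw=[0,0,0],
)

```text
t: 13.45
eef_pos: [0.4257, -0.2534, 0.1435]
eef_rot: [[-0.435, 0.9, 0.001], [0.9, 0.435, -0.0], [-0.0, 0.001, -1.0]]
ft_force: [-0.3, 0.2, 4.8]
opening: -0.0003
```

```bash
python3 - <<'E'
from h import *
D=cam('side');S=cam('scene');st()
zoom(D,180,160,110,90,7,'d12.png');zoom(S,190,150,110,90,7,'s12.png')
E
```

```text
t 13.55 tcp clamp [-0.0903 -0.0001  0.1436] F clamp [-0.0967  0.1235  5.4445] z [ 0.0008 -0.0002 -1.    ]
```

View pics/s12.png

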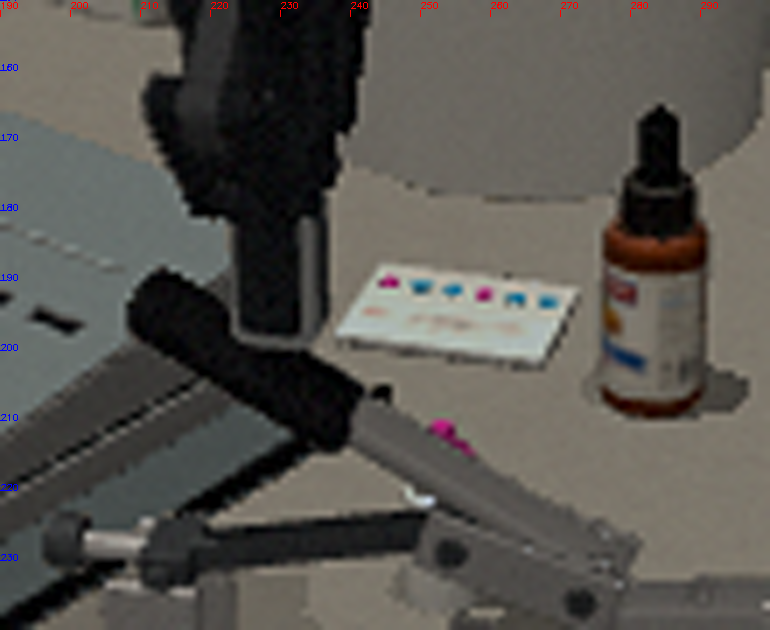

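Request:
send_rows(
  rotation=[
    [0,0,0],
    [0,0,0],
    [0,0,0],
    [0,0,0],
  ],
  travel=[
    [0.0015,0,0.003],
    [0.0015,0,0.003],
    [0.0015,0,0.003],
    [0,0,0],
  ],
  claw=[0,0,0,0],
)

```text
t: 14.05
eef_pos: [0.4239, -0.2496, 0.1345]
eef_rot: [[-0.435, 0.9, 0.001], [0.9, 0.435, -0.0], [-0.001, 0.001, -1.0]]
ft_force: [1.1, 0.1, 3.4]
opening: 0.0
```

Request:
send_rows(
  rotation=[
    [0,0,0],
    [0,0,0],
    [0,0,0],
    [0,0,0],
  ],
  travel=[
    [0.0015,0,0.003],
    [0.0015,0,0.003],
    [0.0015,0,0.003],
    [0,0,0],
  ],
  claw=[0,0,0,0],
)

```text
t: 14.55
eef_pos: [0.4214, -0.2456, 0.1251]
eef_rot: [[-0.435, 0.901, -0.0], [0.901, 0.435, -0.0], [-0.0, -0.0, -1.0]]
ft_force: [2.2, -2.6, 2.2]
opening: -0.0001
```

```bash
python3 - <<'E'
from h import *
D=cam('side');S=cam('scene');st()
zoom(D,180,160,110,90,7,'d13.png');zoom(S,190,160,110,90,7,'s13.png')
E
```

```text
t 14.65 tcp clamp [-0.0992 -0.0006  0.1252] F clamp [3.23   0.715  1.9506] z [ 0.     -0.0002 -1.    ]
```

View pics/s13.png

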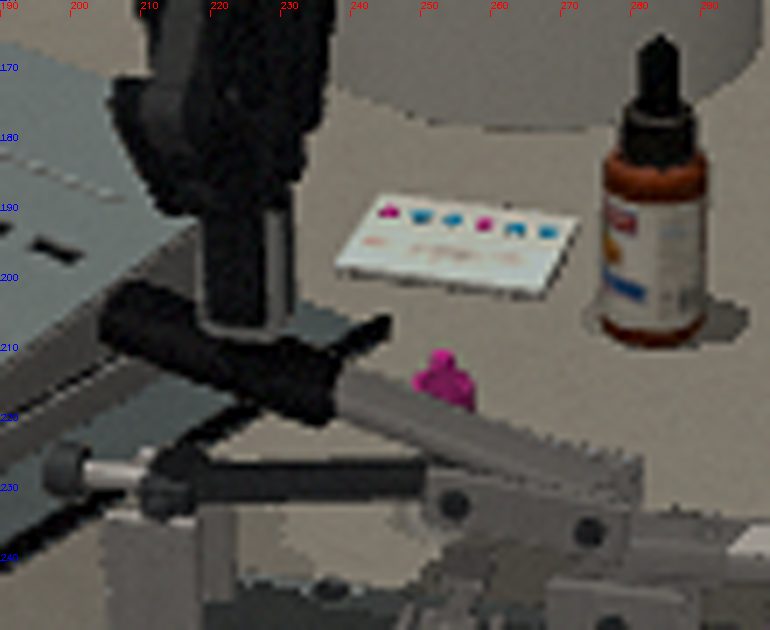

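Request:
send_rows(
  rotation=[
    [0,0,0],
    [0,0,0],
    [0,0,0],
    [0,0,0],
  ],
  travel=[
    [0.0005,0,0.003],
    [0.0005,0,0.003],
    [0.0005,0,0.003],
    [0,0,0],
  ],
  claw=[0,0,0,0],
)

```text
t: 15.15
eef_pos: [0.42, -0.2434, 0.1157]
eef_rot: [[-0.435, 0.9, -0.002], [0.9, 0.435, 0.001], [0.002, -0.001, -1.0]]
ft_force: [0.0, 0.8, 1.5]
opening: 0.0001
```

Request:
send_rows(
  rotation=[
    [0,0,0],
    [0,0,0],
    [0,0,0],
  ],
  travel=[
    [0.0005,0,0.002],
    [0.0005,0,0.002],
    [0,0,0],
  ],
  claw=[0,0,0],
)

```text
t: 15.52
eef_pos: [0.4198, -0.2432, 0.112]
eef_rot: [[-0.435, 0.901, -0.001], [0.901, 0.435, 0.0], [0.001, -0.001, -1.0]]
ft_force: [-0.4, 0.0, 0.3]
opening: -0.0003
```

```bash
python3 - <<'E'
from h import *
D=cam('side');S=cam('scene');st()
zoom(S,190,170,150,90,5,'s14.png')
E
```

```text
t 15.625 tcp clamp [-0.1019 -0.0008  0.1122] F clamp [ 0.2594 -0.5166  0.3653] z [-0.0006 -0.     -1.    ]
```

View pics/s14.png

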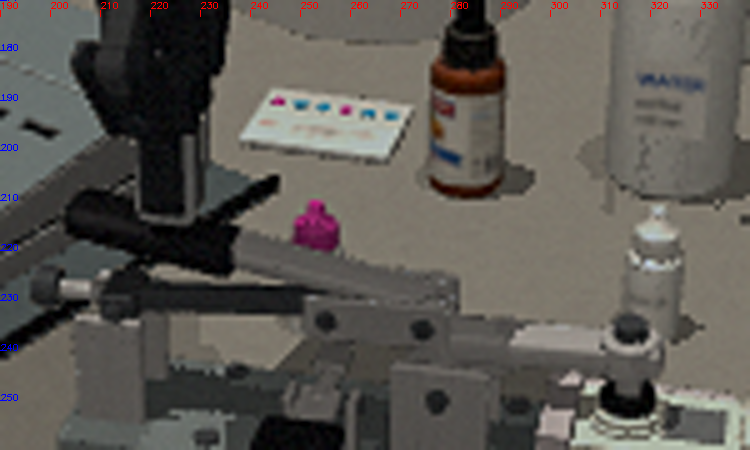

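Request:
send_rows(
  rotation=[
    [0,0,0],
    [0,0,0],
    [0,0,0],
  ],
  travel=[
    [0.0003,0,0.0015],
    [0.0002,0,0.0015],
    [0,0,0],
  ],
  claw=[0,0,0],
)

```text
t: 16.0
eef_pos: [0.4201, -0.2427, 0.1092]
eef_rot: [[-0.435, 0.901, -0.0], [0.901, 0.435, 0.0], [0.0, -0.0, -1.0]]
ft_force: [-0.2, -0.2, 0.2]
opening: 0.0
```

Request:
send_rows(
  rotation=[
    [0,0,0],
    [0,0,0],
    [0,0,0],
  ],
  travel=[
    [0.0003,0,0.0015],
    [0.0002,0,0.0015],
    [0,0,0],
  ],
  claw=[0,0,0],
)

```text
t: 16.38
eef_pos: [0.4199, -0.2423, 0.1062]
eef_rot: [[-0.435, 0.901, -0.0], [0.901, 0.435, 0.0], [0.0, -0.0, -1.0]]
ft_force: [-0.3, -0.1, -0.3]
opening: -0.0003
```

```bash
python3 - <<'E'
from h import *
D=cam('side');S=cam('scene');st()
zoom(S,190,170,150,90,5,'s15.png')
zoom(D,180,180,150,110,5,'d15.png')
E
```

```text
t 16.475 tcp clamp [-0.1029 -0.0005  0.1063] F clamp [ 0.4497 -0.8556  0.21  ] z [ 0.0001 -0.     -1.    ]
```

View pics/s15.png

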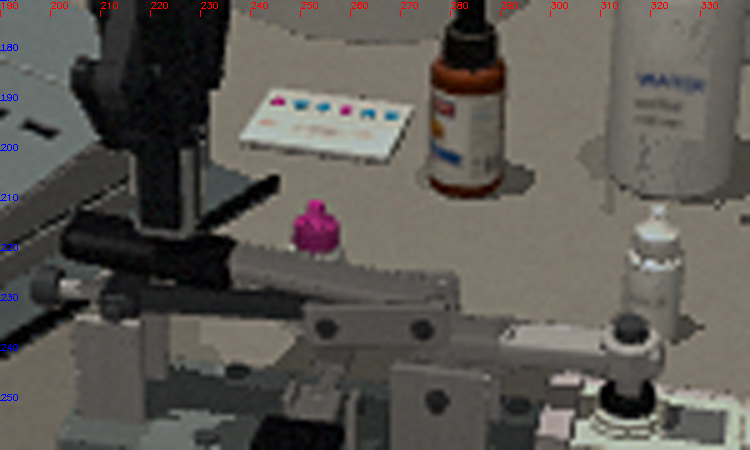

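View pics/d15.png

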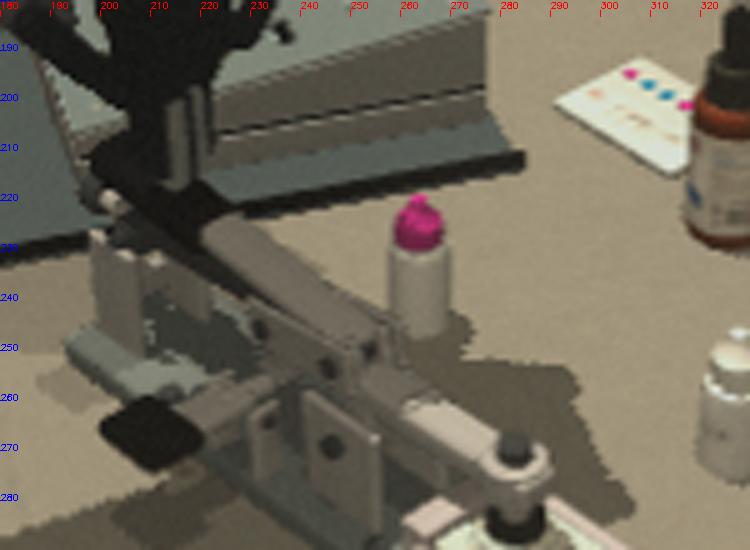

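Request:
send_rows(
  rotation=[
    [0,0,0],
    [0,0,0],
  ],
  travel=[
    [0.0002,0,0.0012],
    [0,0,0],
  ],
  claw=[0,0],
)

```text
t: 16.73
eef_pos: [0.4198, -0.2421, 0.1051]
eef_rot: [[-0.435, 0.901, -0.0], [0.901, 0.435, 0.0], [0.0, -0.0, -1.0]]
ft_force: [-0.5, 0.5, 0.2]
opening: -0.0
```

Request:
send_rows(
  rotation=[
    [0,0,0],
    [0,0,0],
  ],
  travel=[
    [0.0002,0,0.001],
    [0,0,0],
  ],
  claw=[0,0],
)

```text
t: 16.98
eef_pos: [0.4198, -0.2419, 0.1041]
eef_rot: [[-0.435, 0.901, 0.0], [0.901, 0.435, -0.0], [-0.0, 0.0, -1.0]]
ft_force: [0.1, 0.5, -0.7]
opening: 0.0001
```

```bash
python3 - <<'E'
from h import *
S=cam('scene');st()
zoom(S,195,190,75,55,10,'s16.png')
E
```

```text
t 17.025 tcp clamp [-0.1033 -0.0005  0.1041] F clamp [-0.1357  0.0924  0.6369] z [ 0.0001 -0.     -1.    ]
```

View pics/s16.png

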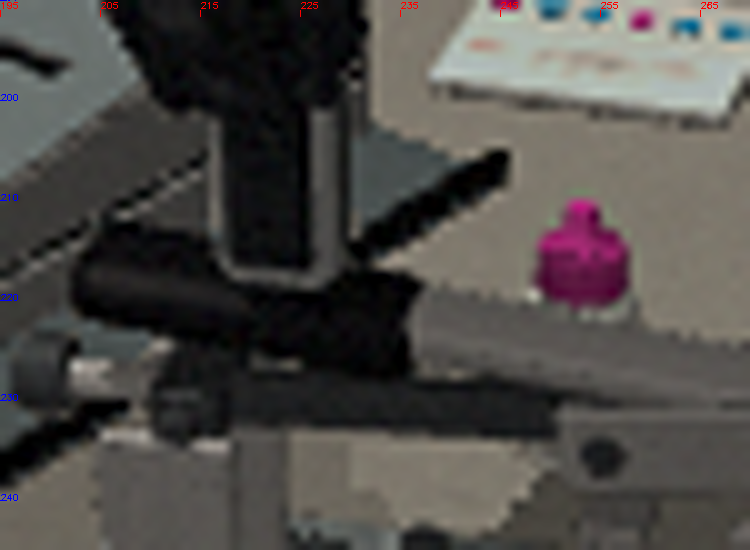

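```bash
python3 - <<'E'
from h import *
S=cam('scene');D=cam('side','d17.png');st()
zoom(D,180,190,90,75,8,'d17.png')
def plane(p,u,v,y0=0):
    c,d=ray(p,u,v); C=toC(c); E=toC(c+d)-C; return C+E*(y0-C[1])/E[1]
# near-side top edge approx & finger bottom
for u,v in [(203.5,216.5),(236,222.5),(205,212.5),(236.5,218)]: print('S',plane(S,u,v))
print('fingertip bottom near edge', plane(S,195+230/10,190+278/10,-.0), plane(S,195+325/10,190+285/10,0))
print(proj(S,toW((-.1033-.01,-.018,.1041-.019))),proj(S,toW((-.1033+.01,-.018,.1041-.019))))
for z in (.073,.08,.085): print(z,proj(S,toW((-.111,0,z))),proj(S,toW((-.111,-.012,z))))
E
```

```text
t 17.125 tcp clamp [-0.1033 -0.0005  0.1041] F clamp [ 0.8974 -0.734  -0.927 ] z [-0. -0. -1.]
S [-0.1415  0.      0.0785]
S [-0.0809 -0.      0.0738]
S [-0.1382  0.      0.0874]
S [-0.0797  0.      0.0834]
fingertip bottom near edge [-0.1142  0.      0.0793] [-0.0965  0.      0.0801]
[215.4292 220.1975] [226.3881 221.4663]
0.073 [219.8546 220.9848] [217.9493 224.4091]
0.08 [219.7002 217.6733] [217.7849 221.0716]
0.085 [219.5892 215.2912] [217.6668 218.6706]
```

View pics/d17.png

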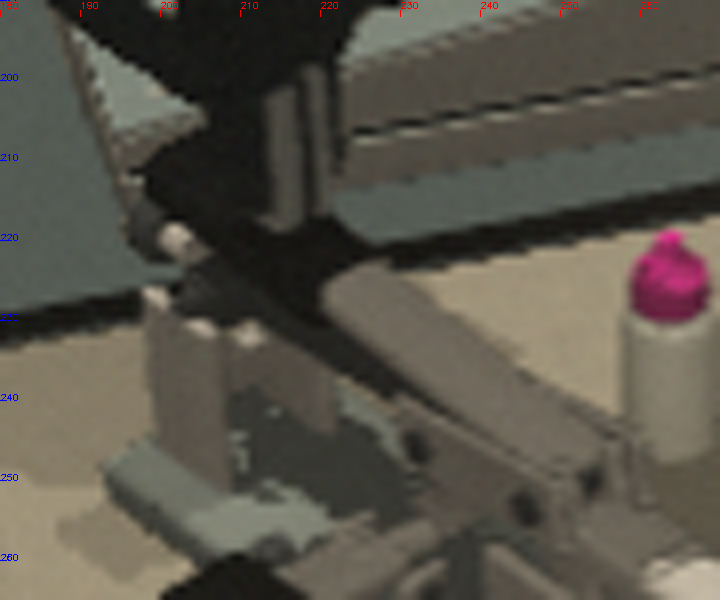

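Request:
send_rows(
  rotation=[
    [0,0,0],
    [0,0,0],
  ],
  travel=[
    [0.0002,0,0.001],
    [0,0,0],
  ],
  claw=[0,0],
)

```text
t: 17.38
eef_pos: [0.4198, -0.2419, 0.1036]
eef_rot: [[-0.435, 0.901, 0.0], [0.901, 0.435, -0.001], [-0.001, -0.0, -1.0]]
ft_force: [-0.4, -0.1, 5.0]
opening: 0.0003
```

Request:
send_rows(
  rotation=[
    [0,0,0],
    [0,0,0],
  ],
  travel=[
    [0.0002,0,0.001],
    [0,0,0],
  ],
  claw=[0,0],
)

```text
t: 17.62
eef_pos: [0.4199, -0.2418, 0.1032]
eef_rot: [[-0.435, 0.901, -0.0], [0.901, 0.435, -0.001], [-0.001, -0.001, -1.0]]
ft_force: [-2.2, 0.7, 10.5]
opening: -0.0002
```

```bash
python3 - <<'E'
from h import *
S=cam('scene');st()
zoom(S,195,190,75,55,10,'s18.png')
E
```

```text
t 17.675 tcp clamp [-0.1034 -0.0004  0.1032] F clamp [-1.6536 -2.2048 10.4579] z [-0.0001 -0.0013 -1.    ]
```

View pics/s18.png

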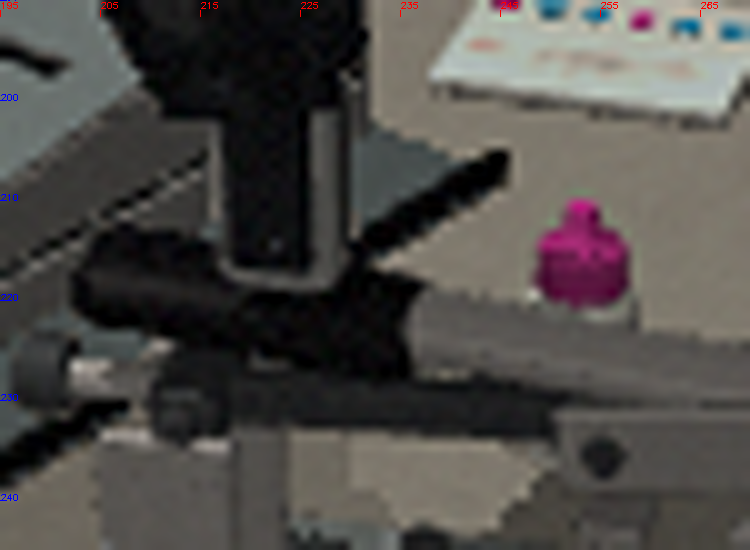

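Request:
send_rows(
  rotation=[
    [0,0,0],
    [0,0,0],
    [0,0,0],
    [0,0,0],
  ],
  travel=[
    [0,0,-0.003],
    [0,0,-0.005],
    [0,0,-0.008],
    [0,0,0],
  ],
  claw=[0,0,0,0],
)

```text
t: 18.18
eef_pos: [0.42, -0.2418, 0.1188]
eef_rot: [[-0.435, 0.901, 0.001], [0.901, 0.435, -0.001], [-0.001, 0.001, -1.0]]
ft_force: [0.3, -0.1, -0.1]
opening: -0.0001
```

```bash
python3 - <<'E'
from h import *
S=cam('scene');D=cam('side');st()
zoom(S,195,180,150,90,5,'s19.png');zoom(D,240,230,90,75,8,'d19.png')
E
```

```text
t 18.275 tcp clamp [-0.1036 -0.0005  0.1182] F clamp [-0.817   0.113  -0.3441] z [ 0.0002 -0.0002 -1.    ]
```

View pics/s19.png

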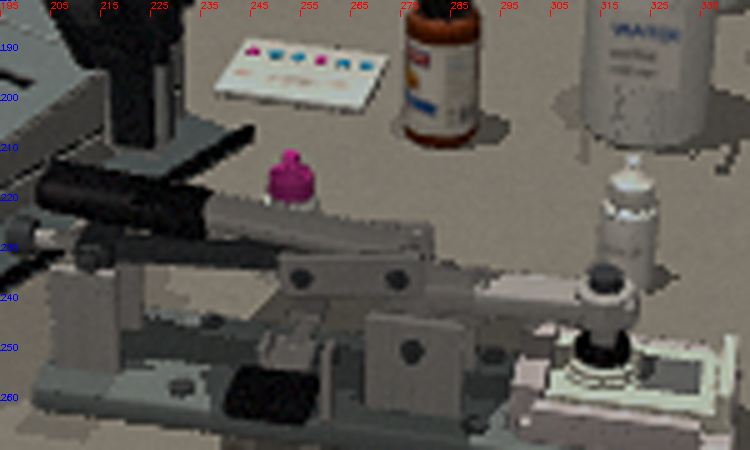

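View pics/d19.png

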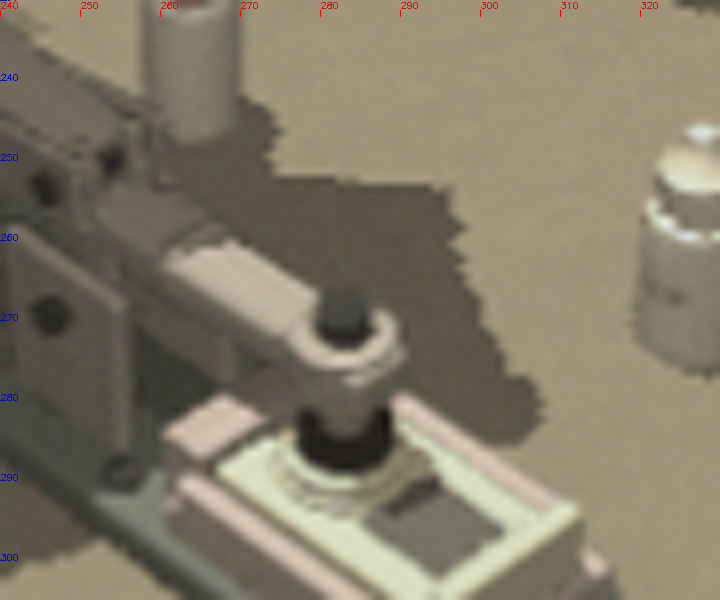

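Request:
send_rows(
  rotation=[
    [0,0,0],
    [0,0,0],
    [0,0,0],
    [0,0,10],
    [0,0,10],
    [0,0,10],
    [0,0,10],
    [0,0,10],
  ],
  travel=[
    [0,0,-0.05],
    [-0.03,-0.032,-0.015],
    [-0.033,-0.0355,0],
    [0,0,0],
    [0,0,0],
    [0,0,0],
    [0,0,0],
    [0,0,0],
  ],
  claw=[0,0,0,0,0,0,0,0],
)

```text
t: 19.27
eef_pos: [0.3859, -0.3275, 0.1828]
eef_rot: [[0.416, 0.91, -0.001], [0.91, -0.416, 0.0], [0.0, -0.001, -1.0]]
ft_force: [-0.1, -0.3, 0.6]
opening: 0.0
```

Request:
send_rows(
  rotation=[
    [0,0,10],
    [0,0,10],
    [0,0,10],
    [0,0,10],
    [0,0,0],
    [0,0,0],
    [0,0,0],
  ],
  travel=[
    [0,0,0],
    [0,0,0],
    [0,0,0],
    [0,0,0.01],
    [0,0,0.04],
    [0,0,0.035],
    [0,0,0],
  ],
  claw=[0,0,0,0,0,0,0],
)

```text
t: 20.15
eef_pos: [0.3844, -0.3263, 0.0958]
eef_rot: [[0.9, 0.435, -0.005], [0.435, -0.9, 0.004], [-0.003, -0.006, -1.0]]
ft_force: [-0.4, 0.2, 1.2]
opening: 0.0002
```

```bash
python3 - <<'E'
from h import *
S=cam('scene');D=cam('side');W=cam('wrist','w20.png');st();print(r.sense()['eef_rot'])
zoom(S,190,180,110,90,7,'s20.png');zoom(D,170,200,110,90,7,'d20.png')
print(nets.spot_in(W,'release_lever')[:2])
E
```

```text
t 20.3 tcp clamp [-0.0398 -0.0674  0.0993] F clamp [-0.3212  0.1467  0.3074] z [ 0.0017 -0.0013 -1.    ]
[[ 0.9005  0.4348  0.0017]
 [ 0.4348 -0.9005 -0.0013]
 [ 0.001   0.0019 -1.    ]]
[{'box': [279.6, 205.1, 46.5, 91.1], 'p': 0.96}]
```

View pics/s20.png

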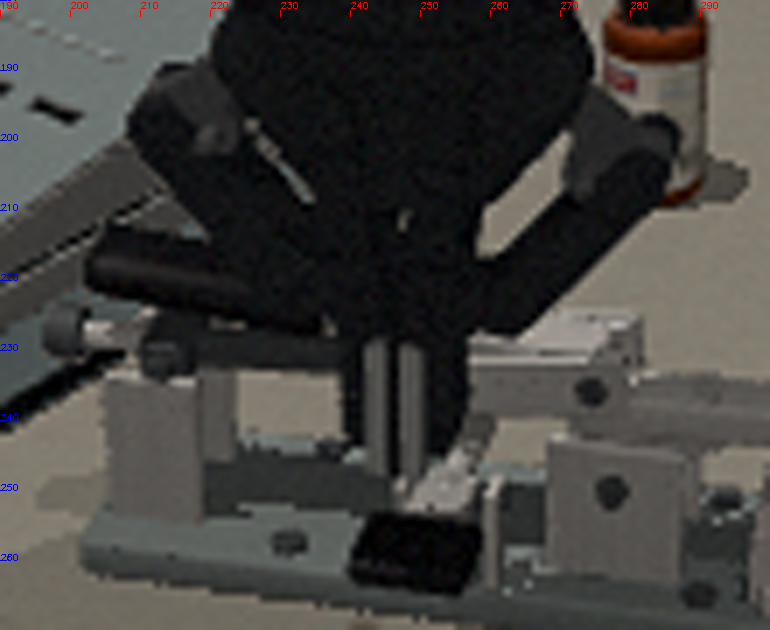

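View pics/d20.png

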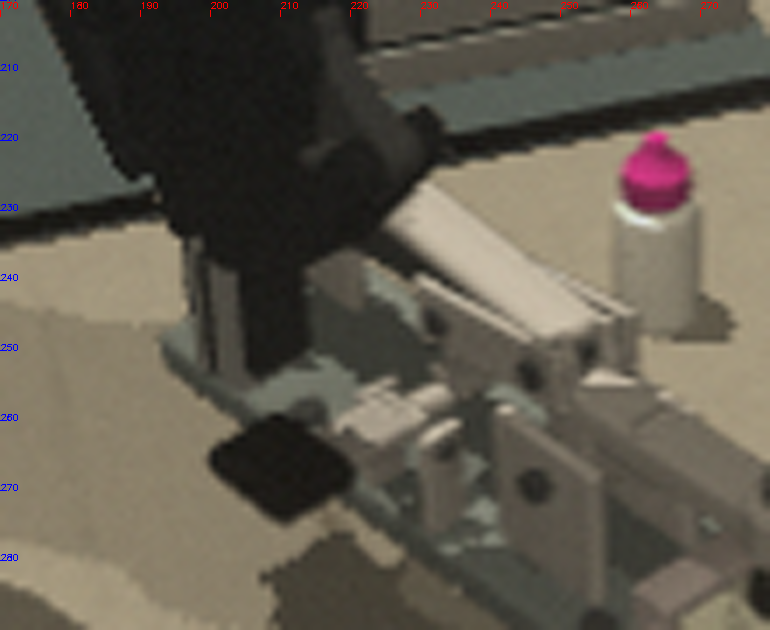

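View pics/w20.png

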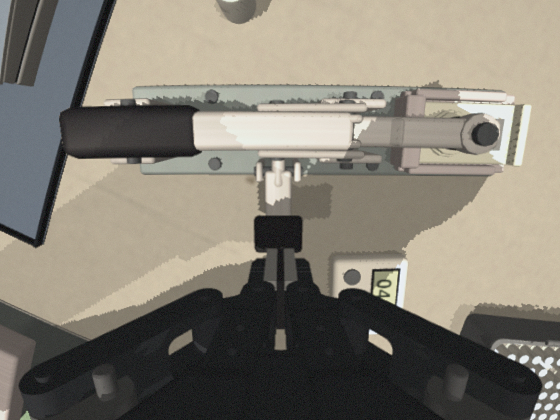

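Request:
send_rows(
  rotation=[
    [0,0,0],
    [0,0,0],
    [0,0,0],
    [0,0,0],
    [0,0,0],
  ],
  travel=[
    [0,0,0.012],
    [0,0,0.012],
    [0,0,0.003],
    [0,0,0.003],
    [0,0,0],
  ],
  claw=[0,0,0,0,0],
)

```text
t: 20.98
eef_pos: [0.3861, -0.3276, 0.068]
eef_rot: [[0.901, 0.435, -0.0], [0.435, -0.901, 0.0], [-0.0, -0.0, -1.0]]
ft_force: [-0.1, 0.4, 1.0]
opening: 0.0
```

```bash
python3 - <<'E'
from h import *
D=cam('side');st()
zoom(D,170,200,110,90,7,'d21.png')
E
```

```text
t 21.025 tcp clamp [-0.0406 -0.0679  0.0682] F clamp [ 0.3737 -0.0663 -0.008 ] z [-0.  0. -1.]
```

View pics/d21.png

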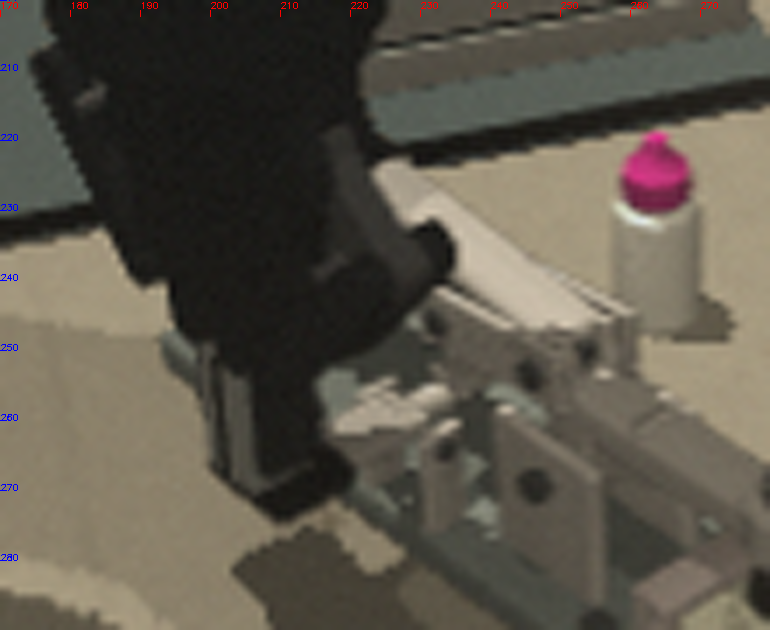

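Request:
send_rows(
  rotation=[
    [0,0,0],
    [0,0,0],
    [0,0,0],
  ],
  travel=[
    [0,0,0.002],
    [0,0,0.002],
    [0,0,0],
  ],
  claw=[0,0,0],
)

```text
t: 21.4
eef_pos: [0.3858, -0.328, 0.064]
eef_rot: [[0.901, 0.434, -0.0], [0.434, -0.901, -0.0], [-0.0, 0.0, -1.0]]
ft_force: [-1.6, -0.9, 2.4]
opening: 0.0002
```

Request:
send_rows(
  rotation=[
    [0,0,0],
    [0,0,0],
    [0,0,0],
  ],
  travel=[
    [0,0,0.002],
    [0,0,0.002],
    [0,0,0],
  ],
  claw=[0,0,0],
)

```text
t: 21.78
eef_pos: [0.3861, -0.3278, 0.0599]
eef_rot: [[0.901, 0.434, 0.0], [0.434, -0.901, -0.0], [-0.0, 0.0, -1.0]]
ft_force: [-1.9, -1.0, 2.6]
opening: -0.0004
```

```bash
python3 - <<'E'
from h import *
D=cam('side');st()
zoom(D,170,200,130,100,6,'d22.png')
E
```

```text
t 21.825 tcp clamp [-0.0405 -0.0679  0.06  ] F clamp [-0.1194 -2.4519  1.8769] z [ 0.0001  0.     -1.    ]
```

View pics/d22.png

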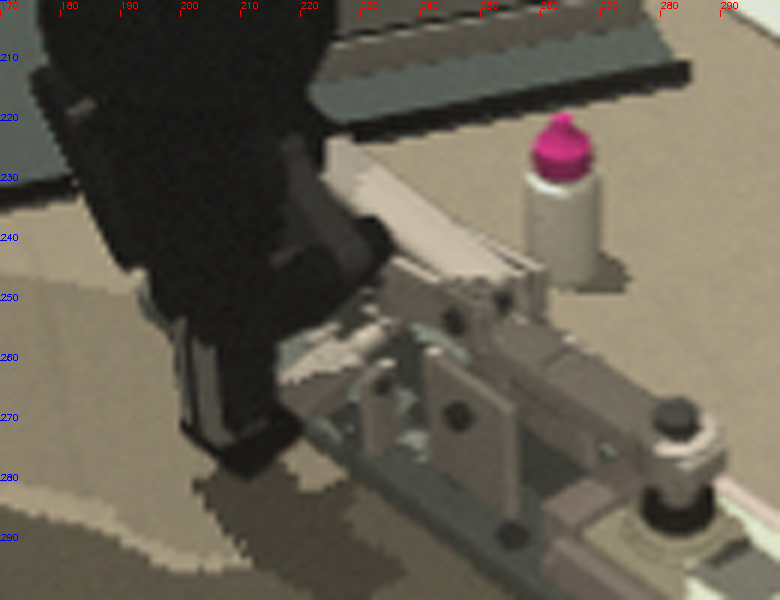

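Request:
send_rows(
  rotation=[
    [0,0,0],
    [0,0,0],
    [0,0,0],
  ],
  travel=[
    [0,0,0.0015],
    [0,0,0.0015],
    [0,0,0],
  ],
  claw=[0,0,0],
)

```text
t: 22.2
eef_pos: [0.3861, -0.3278, 0.0573]
eef_rot: [[0.901, 0.435, -0.0], [0.435, -0.901, -0.0], [-0.0, 0.0, -1.0]]
ft_force: [-3.4, -1.2, 4.3]
opening: -0.0004
```

Request:
send_rows(
  rotation=[
    [0,0,0],
    [0,0,0],
    [0,0,0],
  ],
  travel=[
    [0,0,0.0015],
    [0,0,0.0015],
    [0,0,0],
  ],
  claw=[0,0,0],
)

```text
t: 22.58
eef_pos: [0.3861, -0.3278, 0.054]
eef_rot: [[0.901, 0.435, -0.0], [0.435, -0.901, -0.0], [-0.0, 0.0, -1.0]]
ft_force: [-2.5, -1.8, 1.8]
opening: 0.0
```

```bash
python3 - <<'E'
from h import *
D=cam('side');st()
zoom(D,170,200,130,100,6,'d23.png')
E
```

```text
t 22.625 tcp clamp [-0.0406 -0.068   0.054 ] F clamp [ 0.3101 -2.9169  1.2465] z [-0. -0. -1.]
```

View pics/d23.png

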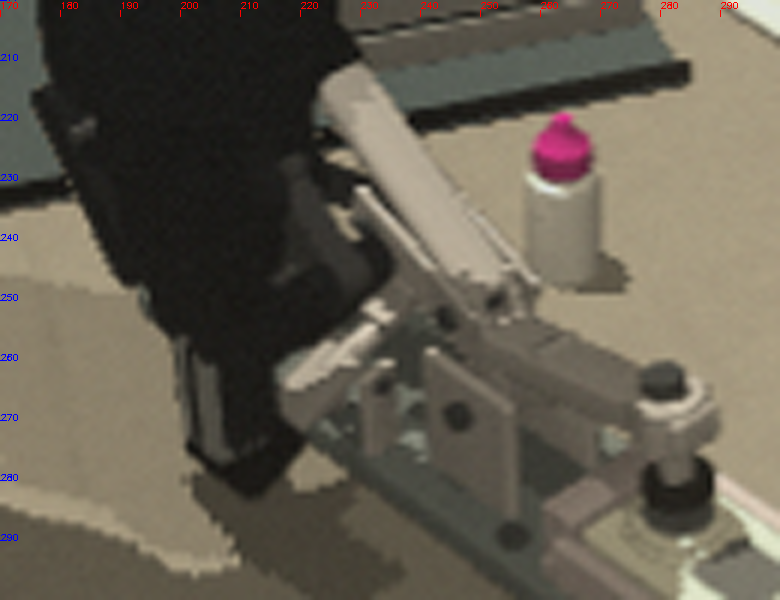

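Request:
send_rows(
  rotation=[
    [0,0,0],
    [0,0,0],
    [0,0,0],
    [0,0,0],
    [0,0,0],
    [0,0,0],
    [0,0,0],
    [0,0,0],
  ],
  travel=[
    [0,0,-0.005],
    [0,0,-0.008],
    [0,0,-0.01],
    [0,0,-0.02],
    [0,0,-0.035],
    [-0.01,0,-0.05],
    [-0.02,0,-0.05],
    [0,0,0],
  ],
  claw=[0,0,0,0,0,0,0,0],
)

```text
t: 23.62
eef_pos: [0.3602, -0.3426, 0.2366]
eef_rot: [[0.901, 0.433, 0.006], [0.433, -0.901, -0.007], [0.003, 0.009, -1.0]]
ft_force: [0.2, 0.7, -0.2]
opening: 0.0001
```

```bash
python3 - <<'E'
from h import *
S=cam('scene','s24f.png');D=cam('side');W=cam('wrist','w24.png');st()
zoom(D,180,160,150,115,5,'d24.png');zoom(S,195,170,150,100,5,'s24.png')
def plane(p,u,v,y0=0):
    c,d=ray(p,u,v); C=toC(c); E=toC(c+d)-C; return C+E*(y0-C[1])/E[1]
E
```

```text
t 23.775 tcp clamp [-0.0414 -0.0977  0.2316] F clamp [-0.1634  0.3136  0.0823] z [-0.0004  0.0008 -1.    ]
```

View pics/d24.png

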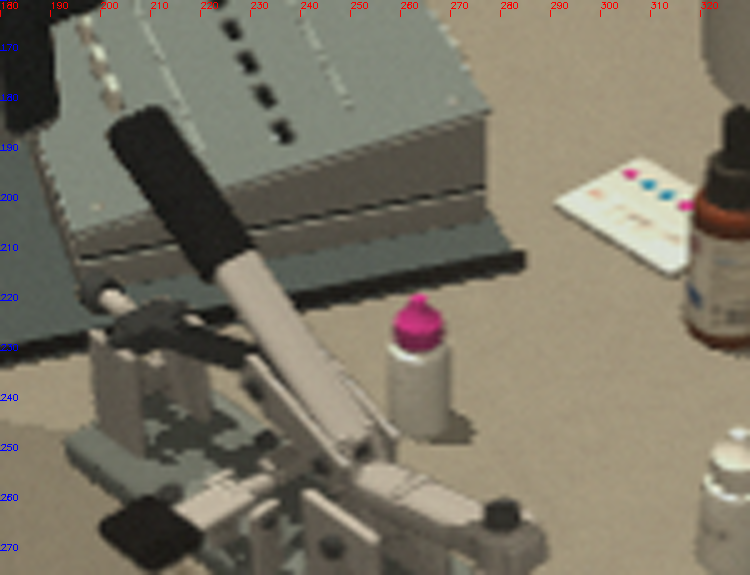

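View pics/s24.png

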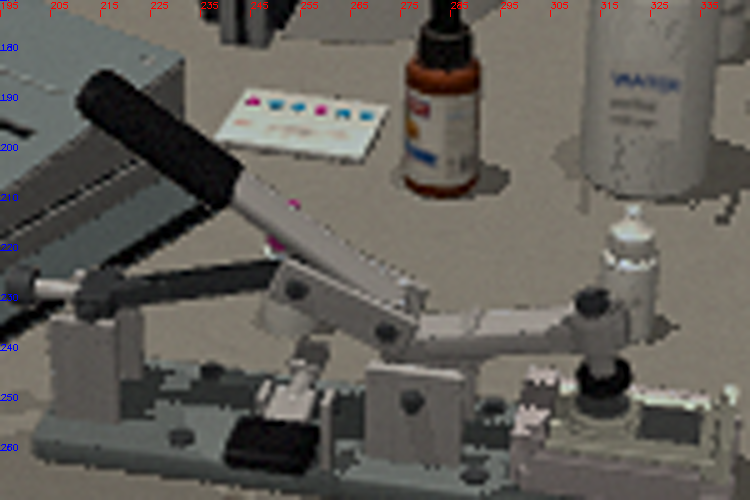

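View pics/w24.png

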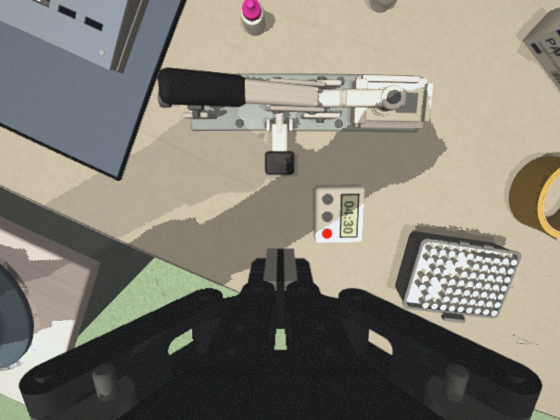

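```bash
python3 - <<'E'
from h import *
D=cam('side');st();zoom(D,250,240,85,75,8,'d25.png')
for X in [(.114,.019,.038),(.114,-.019,.038),(.066,0,.036),(.066,-.013,.036)]: print(X,proj(D,toW(X)))
E
```

```text
t 23.825 tcp clamp [-0.0416 -0.0977  0.2311] F clamp [-1.1038 -0.8649 -1.7033] z [-0.0013  0.0018 -1.    ]
(0.114, 0.019, 0.038) [313.6505 293.1422]
(0.114, -0.019, 0.038) [296.5561 305.0673]
(0.066, 0, 0.036) [283.3358 284.8129]
(0.066, -0.013, 0.036) [277.4418 288.6566]
```

View pics/d25.png

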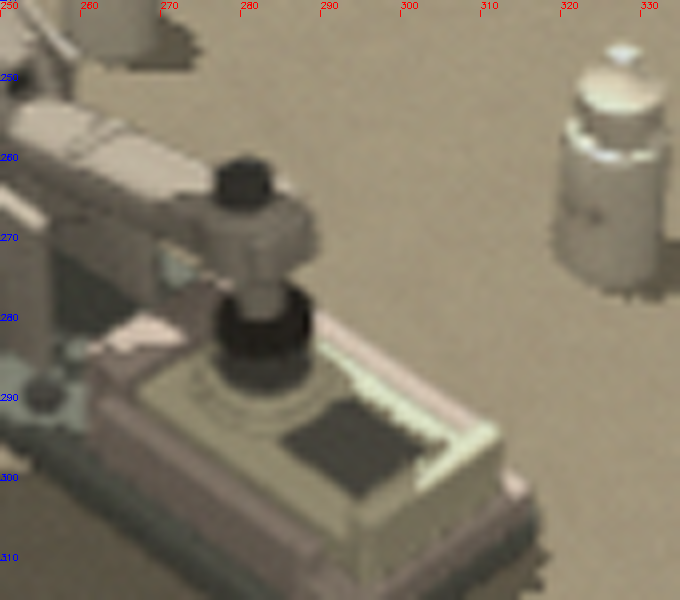

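```bash
python3 - <<'E'
from h import *
print(r.job_done())
E
```

```text
the job is handed in; nothing more can be done
None
```

All the steps are done and the job was handed in at about 24 s of the 59 s allowed; no verdict was reported.

- **Cartridge:** I pushed it home with closed fingers until it stalled against the stop. The peak reading was about 5 N. In the last picture the end wall lies within about 1 px (1–2 mm) of the home position.
- **Clamp:** I pressed the handle down until it went over centre and reached its hard stop. The peak reading there was about 10.5 N. I then lifted off, and the handle stayed locked with the pad on the cap.
- **Release:** I pressed the lever down about 14 mm with at most about 6 N, and the jaw sprang open.
- **Last checks:**
  - The handle is back up, the pad is off the cap, and the cap looks seated.
  - The vials, timer and dropper bottle look undisturbed, and the gripper is clear of everything.

The cap's final height and the pad's squeezing force were judged only from pictures and the way the handle behaved, not measured. The first clamp fit was off by several pixels because the wrist picture was taken while the arm was still settling. After a fresh picture the three cameras agreed to about 2 mm.

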